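# Close and clamp a two-part plaster casting mould

### The arm

A 6-joint arm with a two-finger parallel gripper is mounted at the origin on a cart in front of the work surface, level with it; the furniture and walls round the work are solid. World frame = base frame: x ahead of the robot, y to its left, z up, the work surface at z = 0. Lengths are in m, angles in rad, forces in N, time in s.
With the tool pointing down it reaches from about 0.275 to 0.85 m from the base axis. Payload 19 kg.
Tool frame: the origin (TCP) lies midway between the tips of the shut fingers; the grasp point (between the pads) lies 19 mm behind it; z points along the fingers, x is the direction in which the jaws open and shut, and the axes are right-handed (so a half turn about z gives the same grasp; the last joint's range is limited). The gripper opens to 85 mm and grips with 20 to 120 N. Pads are 22 mm wide; open, the fingers measure 114 mm over their backs; the gripper's body (76 mm by 85 mm) begins 54 mm behind the grasp point. The pads swing forward as they close: fully open they stand 13 mm farther back than shut.
Start: joints at [-1.371, 0.15, 1.437, -0, 1.554, -0.134], TCP at [0.188, -0.543, 0.231] pointing down, gripper open.
Joint ranges: [-2.8, 2.8], [-0.68, 2.1], [0.12, 2.68], [-1.39, 4.53], [0.16, 2.79], [-2.81, 2.81]. Speed limits (rad/s): [1.89, 1.89, 2.22, 3.01, 3.01, 3.01].

### API

Orientations are given as a unit quaternion [w, x, y, z].
In Python, from workcell import readout, viewer, env gives the robot as it stands.
- The arm moves only by the tool drive_tool, never from a script. Its argument "rows" is a list of rows, each a list of 7 numbers: the shift along the tool's x, y, z in mm, then the turn, a rotation vector about the tool's x, y, z in rad, then the closure, from 0 (fully open) to 1 (shut). In form: [[tx, ty, tz, wx, wy, wz, grip], ...]. A call has exactly 5 rows; each row is the pose to reach, as a shift and turn from the pose commanded when the call began, along the tool's axes at that moment; what a row does not reach only later rows make up. A row lasts 1/8 s, in which the tool goes at most 62.5 mm and 10.7 degrees, less where a joint would pass 70% of its speed; a pose out of reach is approached as far as the arm can. A call with a gripper value outside its range is refused whole. The fingers move at their own pace and stop on an object; "force" is the grip in N (left out, the last holds). Time passes only in rows, so rows that repeat a pose let the fingers close, or fill a call up. It gives the time, the measured TCP pose, the force and the opening at its end, in the units of the state.
- readout.observe(): the state, without advancing time (a new reading comes with each control period).
- viewer.camera(name): name is "scene" or "top" or "wrist"; returns the picture (420x560x3 uint8, blue, green, red); there is no depth.
- viewer.calibration(name): a dict with "fx", "fy", "cx", "cy" (pixels), "eye" and "attitude" of the camera in the world; the wrist camera has in their place "mount" (4x4, takes a point from camera to tool coordinates, whose origin is the TCP and whose axes are the tool frame's). Camera axes: x right, y up, looking along -z (the intrinsics and any distortion apply to the point x, -y, -z); pixel columns grow to the right and rows downward; lengths in m; the calibration is good to about 2 mm. A picture is of the moment at which its call begins: read the wrist's pose just before it. calibration takes no time and is no camera call.
- env.sign_off(): hands the job in, once; it reports no verdict.
The state is a dict: "t": time; "q": joint angles; "joint_vel": joint speeds; "joint_efforts": joint torques, N m; "position": TCP position; "eef_rot": TCP orientation; "wrist_force": force on the tool from outside, world axes, zero at the start; "moment": the same for the moment, N m; "finger_gap": opening from 0.0 (shut) to 1.0 (fully open).
Only numpy, scipy, OpenCV 4.12 (cv2) and the standard library are available. Lean on these libraries where they do the work, as an engineer would, in place of code of your own. Each camera call takes 0.05 s, during which the arm holds its last target.

### The job

Get the slip-casting mould ready for pouring: carry the loose plaster half, upright, into the wooden mould clamp and butt it squarely against the half already standing there, so that the keys seat and the seam is closed all round. Only when the two halves are together, swing the cam lever round to lock them tight, and leave everything else on the bench where it stands.

Things in the scene. Friction and masses are not known exactly. Their poses are not given: they have to be found in the camera images.
- mould_half: Loose plaster mould half, an off-white block standing upright: 44 mm thick (x), 66 mm wide (y), 104 mm high, 0.4 kg. Origin: centre of its underside. +x face: parting face (half a small vase hollowed out, three dimples); -x face: plain back. Grasp it firmly (40 N) across the 66 mm width near the top, fingertips at least 50 mm above its underside (the cam is lower than that).
- half_face (a point): Point on the loose half: middle of the lower edge of its parting face, 22 mm from the block's origin along its x; axes as the block's. It coincides with seam when the mould is closed.
- mould_clamp: Mould clamp fixed to the bench: plywood board 18 mm thick, x -122 to +88, y -75 to +75 mm in its frame. Origin: on the bench under the seam; x points from cam to back stop. Fixed plaster half at x 0 to 44, y -33 to 33, top 122 mm above the bench; its face at x = 0 has three domed keys, 5 mm proud, 1.5 mm play. The loose half goes at x -44 to 0, y = 0, same yaw. Cam pivot: x -86, y -12.
- seam (a point): Point on the clamp: middle of the lower edge of the fixed half's parting face, on the board's top (18 mm above the bench); axes as the clamp's.
- cam_lever (a joint): Turn of the cam lever about its upright bolt, rad. 0: open, lever along the clamp's -x, cam 62 mm from the key tips (58 mm at 0.3). Grows clockwise from above towards the clamp's +y; on the closed mould the cam meets the loose half's back at about 1.57, lever along +y. Stiff: 3 N at the grip turn it, about 10 N lock it; it stays where it is left.
- cam: The cam: a pale wooden disc of 32 mm radius, 24 mm thick, bolted off centre, its top 64 mm above the bench. Origin: on the pivot axis at mid thickness, 52 mm above the bench; its -x axis points along the lever.
- lever_grip (a point): Middle of the upright round wooden grip at the end of the lever, 85 mm from the pivot, 18 mm in diameter; it stands free from 59 to 108 mm above the bench, this point is at 88 mm. Push it sideways or pinch it from above.
- mug: Bystander: white mug painted with blue flowers, 84 mm in diameter, 100 mm across the handle, 74 mm high. Origin: centre of its underside.
- wheel_pot: Bystander: soft unfired cylinder pot, 102 mm in diameter, 118 mm high. Origin: centre of its underside.
- stamp: Bystander: small turned wooden stamp, 24 mm in diameter, 62 mm high, standing on end. Origin: centre of its underside.
There are look-alikes about, which are no part of the job. Leave any pink, purple or yellow look-alike of the mould_half alone.

How it is judged:
By the outcome, as a careful person would: the job done as asked, in the order asked, and still so for the second after the job is handed in, with the robot touching nothing.
It also fails if it takes over 67 s, if anything falls off the work surface, if the arm or the gripper's body presses on something with over 40 N, if the wrist force passes 120 N, or if a joint passes its speed limit or range.

## Working session

There is one attempt and no reset: what is moved stays moved. The work goes in short steps, Python scripts to look and compute and a tool call to move; the robot and the scene stay as the last step left them, time stands still between calls to the robot, and variables do not carry over. Pictures are saved under pics/ and viewed, and the job is handed in when it is done.

Besides the shell and the picture viewer there is one more tool, called after "Emit:" in YAML: its name, and indented under it one key for each argument. drive_tool: Moves the arm, as the interface text tells. Its arguments: {"type":"object","properties":{"rows":{"type":"array"},"force":{"type":"number"}},"required":["rows"]}

```bash
ls -la && mkdir -p pics && python3 - <<'E'
from workcell import readout, viewer, env
import cv2
print(readout.observe())
for n in ("scene","top","wrist"):
    print(n, viewer.calibration(n))
for n in ("scene","top","wrist"):
    cv2.imwrite(f"pics/a_{n}.png", viewer.camera(n))
E
```

```text
total 12
drwxr-xr-x  3 agent agent 4096 Dec  6 07:37 .
drwxr-xr-x 23 root  root  4096 Dec  6 07:37 ..
drwxr-xr-x  2 agent agent 4096 Dec  6 07:37 pics
{'t': 0.0, 'q': array([-1.37098593e+00,  1.50989837e-01,  1.43800334e+00, -1.29194064e-05,
        1.55377509e+00, -1.34014787e-01]), 'joint_vel': array([ 1.58992962e-03, -2.67206446e-04,  1.18320822e-03,  5.75714738e-04,
       -1.03564552e-05,  5.22996919e-04]), 'joint_efforts': array([ 1.59378887e-03, -7.13057971e+01, -5.70858443e+01, -2.97911802e-04,
        8.84999230e-03,  3.56761200e-05]), 'position': array([ 0.18832754, -0.54304154,  0.23068705]), 'eef_rot': array([-3.97031243e-04,  8.14757385e-01, -5.79801741e-01, -4.33502779e-04]), 'wrist_force': array([-0.47562616, -0.44637407,  0.73686124]), 'moment': array([-0.0028943 ,  0.05076717,  0.03526341]), 'finger_gap': 1.0032292184224723}
scene {'fx': 493.44691251986853, 'fy': 493.44691251986853, 'cx': 287.6935693310458, 'cy': 221.40947829955576, 'eye': array([-0.14569242,  0.84862045,  0.60630625]), 'attitude': array([-0.27564068, -0.17684546,  0.51302167,  0.79344607])}
top {'fx': 515.7251884475581, 'fy': 515.7251884475581, 'cx': 276.2473667504287, 'cy': 211.91090569028836, 'eye': array([ 0.36739978, -0.05707664,  1.6176733 ]), 'attitude': array([-0.70074233, -0.05253404,  0.03855111,  0.71043238])}
wrist {'fx': 316.5290539399724, 'fy': 316.5290539399724, 'cx': 274.60494550535907, 'cy': 206.02445892159173, 'mount': array([[ 9.99998862e-01, -1.44134745e-04, -1.50163826e-03,
         4.03453781e-04],
       [-5.89992981e-04, -9.53504903e-01, -3.01376927e-01,
        -7.76881949e-02],
       [-1.38838055e-03,  3.01377470e-01, -9.53503903e-01,
        -1.41930692e-01],
       [ 0.00000000e+00,  0.00000000e+00,  0.00000000e+00,
         1.00000000e+00]])}
```

View pics/a_scene.png

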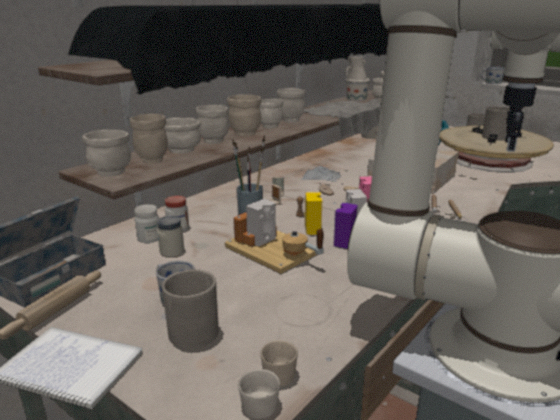

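View pics/a_top.png

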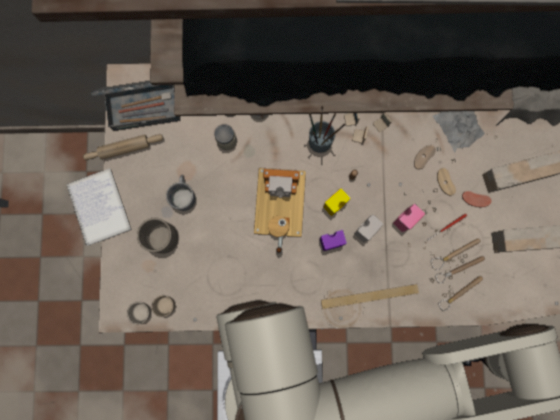

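View pics/a_wrist.png

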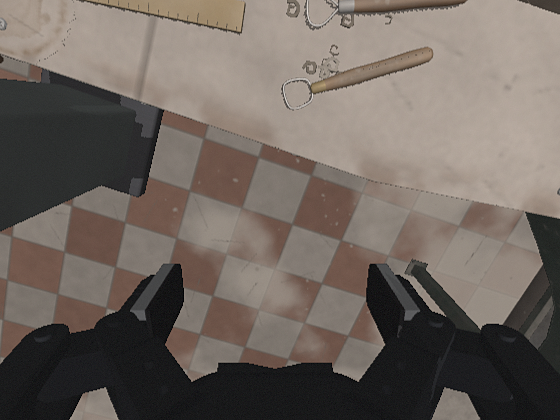

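```bash
cat > h.py <<'E'
from workcell import readout, viewer, env
import cv2, numpy as np
from scipy.spatial.transform import Rotation as R
def rot(q): return R.from_quat([q[1],q[2],q[3],q[0]]).as_matrix()
def cam(name, st=None):
    c=viewer.calibration(name)
    if name!="wrist": return c, rot(c["attitude"]), np.array(c["eye"])
    st=st or readout.observe()
    Rt=rot(st["eef_rot"]); p=np.array(st["position"]); M=c["mount"]
    return c, Rt@M[:3,:3], Rt@M[:3,3]+p
def ray(C,uv):
    c,Rw,e=C; d=np.array([(uv[0]-c["cx"])/c["fx"], -(uv[1]-c["cy"])/c["fy"], -1.])
    return e, Rw@d
def onz(C,uv,z):
    e,d=ray(C,uv); return e+d*(z-e[2])/d[2]
def proj(C,P):
    c,Rw,e=C; p=Rw.T@(np.array(P,float)-e); return np.array([c["cx"]+c["fx"]*p[0]/-p[2], c["cy"]-c["fy"]*p[1]/-p[2]])
def tri(obs):
    A=np.zeros((3,3));b=np.zeros(3)
    for C,uv in obs:
        e,d=ray(C,uv); d=d/np.linalg.norm(d); Q=np.eye(3)-np.outer(d,d); A+=Q;b+=Q@e
    X=np.linalg.solve(A,b); res=[proj(C,X)-np.array(uv) for C,uv in obs]
    return X,np.round(res,1)
E
python3 - <<'E'
from h import *
im=cv2.imread("pics/a_top.png"); c=im[155:275,225:445]; cv2.imwrite("pics/crop_top.png",cv2.resize(c,None,fx=3.6,fy=3.6,interpolation=cv2.INTER_CUBIC))
im=cv2.imread("pics/a_scene.png"); c=im[160:290,210:410]; cv2.imwrite("pics/crop_scene.png",cv2.resize(c,None,fx=4,fy=4,interpolation=cv2.INTER_CUBIC))
T=cam("top")
for n,uv,z in [("half",(370,228),.104),("fixed",(281,186),.122),("grip",(279,250),.1),("mug",(181,197),.07),("stamp",(353,174),.06),("pot",(158,238),.118)]:
    print(n,onz(T,uv,z).round(3))
E
```

```text
half [ 0.512 -0.303  0.104]
fixed [ 0.638 -0.044  0.122]
grip [ 0.451 -0.035  0.1  ]
mug [0.618 0.262 0.07 ]
stamp [ 0.683 -0.264  0.06 ]
pot [0.49  0.319 0.118]
```

View pics/crop_top.png

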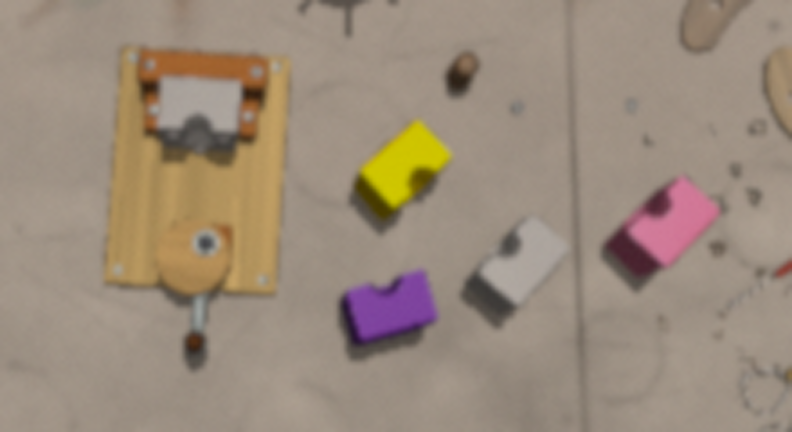

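View pics/crop_scene.png

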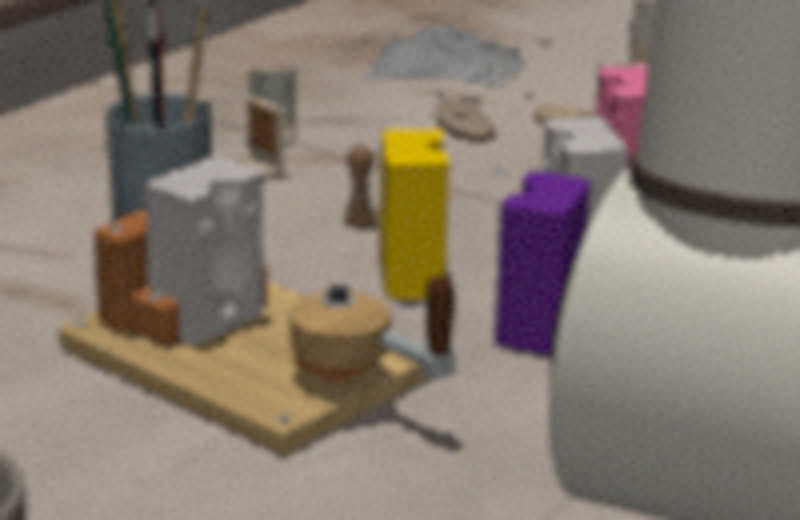

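Look-alikes in the top view: yellow (337,202), purple (333,241), pink (410,217), and the fixed half in the clamp (281,186). The off-white block at (370,228) is the loose half, with its vase notch towards the upper left. I'm moving the wrist camera over it for a closer look.

```bash
cat >> h.py <<'E'
def rel(tgt, yaw):
    """shift/turn in tool axes from measured pose to tool-down pose with tool-x yaw (deg)"""
    st=readout.observe(); Rt=rot(st["eef_rot"])
    y=np.radians(yaw); Rg=np.array([[np.cos(y),np.sin(y),0],[np.sin(y),-np.cos(y),0],[0,0,-1.]])
    d=Rt.T@(np.array(tgt)-st["position"])*1000; w=R.from_matrix(Rt.T@Rg).as_rotvec()
    print("rel mm",d.round(1),"rotvec",w.round(4), "yaw now",np.degrees(np.arctan2(Rt[1,0],Rt[0,0])).round(2),"pos",st["position"].round(4),"t",st["t"])
E
python3 -c "
from h import *
rel([.51,-.30,.27],-45)"
```

```text
rel mm [-124.3 -383.6  -39. ] rotvec [-3.000e-04  9.000e-04 -4.516e-01] yaw now -70.88 pos [ 0.1883 -0.5431  0.2308] t 0.15
```

Emit:
drive_tool:
  rows:
    - [-19, -59, -6, 0, 0, -0.09, 0]
    - [-38, -118, -12, 0, 0, -0.18, 0]
    - [-57, -177, -18, 0, 0, -0.27, 0]
    - [-76, -236, -24, 0, 0, -0.36, 0]
    - [-95, -295, -30, 0, 0, -0.45, 0]

```text
t: 0.78
position: [0.4373, -0.3553, 0.2614]
eef_rot: [-0.0, 0.924, -0.382, -0.0]
wrist_force: [0.5, -1.4, -0.6]
finger_gap: 0.998
```

```bash
python3 -c "
from h import *
rel([.51,-.30,.27],-45)"
```

```text
rel mm [ 12.4 -90.5  -8.6] rotvec [-0.      0.0001  0.0013] yaw now -44.93 pos [ 0.4373 -0.3553  0.2614] t 0.775
```

Emit:
drive_tool:
  rows:
    - [6, -45, -4, 0, 0, 0, 0]
    - [12, -85, -9, 0, 0, 0, 0]
    - [12, -90, -9, 0, 0, 0, 0]
    - [12, -90, -9, 0, 0, 0, 0]
    - [12, -90, -9, 0, 0, 0, 0]

```text
t: 1.4
position: [0.5074, -0.3024, 0.2701]
eef_rot: [0.0, 0.923, -0.384, -0.0]
wrist_force: [-0.2, -0.6, 0.0]
finger_gap: 0.999
```

```bash
python3 - <<'E'
from h import *
import pickle
def shot(n):
    st=readout.observe(); im=viewer.camera("wrist"); cv2.imwrite(f"pics/{n}.png",im); pickle.dump(st,open(f"{n}.pkl","wb"))
    print(n,st["position"].round(4),np.abs(st["joint_vel"]).max().round(4))
shot("w1")
E
```

```text
w1 [ 0.5074 -0.3024  0.2701] 0.0044
```

View pics/w1.png

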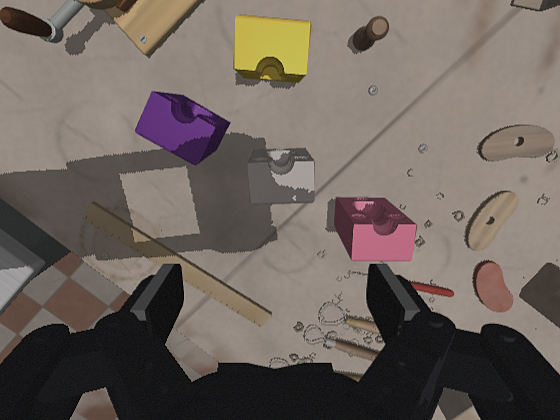

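```bash
python3 - <<'E'
import cv2
im=cv2.imread("pics/w1.png"); c=im[130:230,220:350]; cv2.imwrite("pics/w1c.png",cv2.resize(c,None,fx=6,fy=6,interpolation=cv2.INTER_CUBIC))
E
```

```text
(no output)
```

View pics/w1c.png

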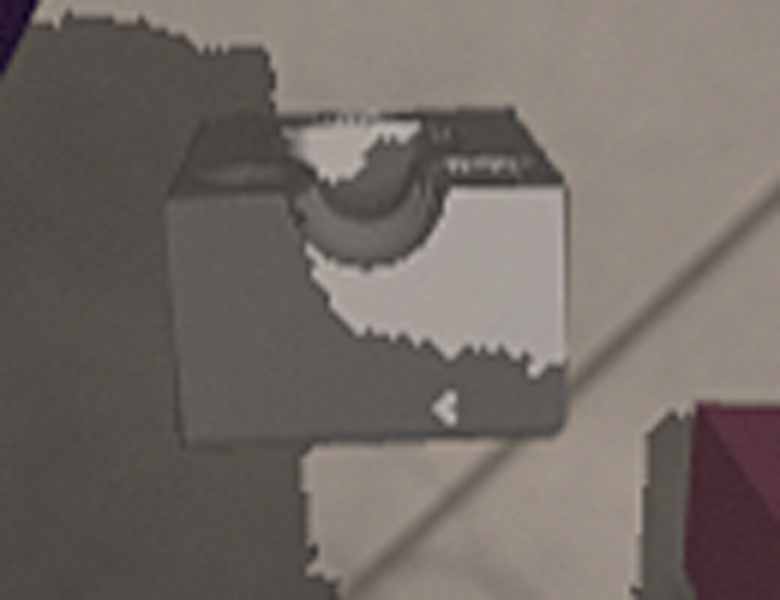

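```bash
cat > m1.py <<'E'
from h import *
import pickle
C1=cam("wrist",pickle.load(open("w1.pkl","rb")))
P1=dict(fl=(247.5,162.8),fr=(314.2,161.2),br=(314.5,202.5),bl=(250.8,203.8),lo_l=(254.2,148.7),lo_r=(305.3,148))
E
python3 - <<'E'
from m1 import *
Q={k:onz(C1,v,0.104 if 'lo' not in k else 0) for k,v in P1.items()}
for k in Q: print(k,Q[k].round(4))
print(np.linalg.norm(Q['fl']-Q['fr']),np.linalg.norm(Q['br']-Q['bl']),np.linalg.norm(Q['fl']-Q['bl']),np.linalg.norm(Q['fr']-Q['br']))
c=sum(Q[k] for k in('fl','fr','bl','br'))/4; d=Q['fr']-Q['fl'];e=Q['br']-Q['bl']
print(c,np.degrees(np.arctan2(d[1],d[0])),np.degrees(np.arctan2(e[1],e[0])))
ycc=np.degrees(np.arctan2(d[1],d[0]))
rel([c[0],c[1],.20],-45)
T=cam("top"); print(proj(T,c)); S=cam("scene"); print(proj(S,c))
E
```

```text
fl [ 0.5066 -0.2672  0.104 ]
fr [ 0.5537 -0.3123  0.104 ]
br [ 0.5252 -0.3435  0.104 ]
bl [ 0.4784 -0.2985  0.104 ]
lo_l [ 0.507  -0.2672  0.    ]
lo_r [ 0.5542 -0.3133  0.    ]
0.06523141117026302 0.06485185005884712 0.042053318685875224 0.0422288586570312
[ 0.51596608 -0.30538983  0.104     ] -43.74105942513901 -43.90478549385601
rel mm [ 8.1 -4.  70.2] rotvec [ 0.0001  0.0002 -0.0028] yaw now -45.16 pos [ 0.5074 -0.3025  0.2702] t 1.45
[370.73116154 226.6572977 ]
[355.5366819  192.40624621]
```

```bash
python3 -c "
from h import *
rel([.56,-.02,.30],0)"
```

```text
rel mm [-163.3 -236.5  -29.8] rotvec [ 0.000e+00  3.000e-04 -7.882e-01] yaw now -45.16 pos [ 0.5074 -0.3025  0.2702] t 1.45
```

Emit:
drive_tool:
  rows:
    - [-33, -47, -6, 0, 0, -0.16, 0]
    - [-66, -94, -12, 0, 0, -0.32, 0]
    - [-98, -142, -18, 0, 0, -0.48, 0]
    - [-131, -189, -24, 0, 0, -0.64, 0]
    - [-163, -236, -30, 0, 0, -0.788, 0]

```text
t: 2.08
position: [0.56, -0.0187, 0.3007]
eef_rot: [0.0, 1.0, 0.002, 0.0]
wrist_force: [0.8, 0.5, -0.9]
finger_gap: 1.0
```

Emit:
drive_tool:
  rows:
    - [0, 0, 0, 0, 0, 0, 0]
    - [0, 0, 0, 0, 0, 0, 0]
    - [0, 0, 0, 0, 0, 0, 0]
    - [0, 0, 0, 0, 0, 0, 0]
    - [0, 0, 0, 0, 0, 0, 0]

```text
t: 2.7
position: [0.5602, -0.0204, 0.3003]
eef_rot: [-0.0, 1.0, -0.0, -0.0]
wrist_force: [0.7, 0.7, 0.2]
finger_gap: 1.0
```

```bash
cat >> h.py <<'E'
import pickle
def shot(n):
    st=readout.observe(); im=viewer.camera("wrist"); cv2.imwrite(f"pics/{n}.png",im); pickle.dump(st,open(f"{n}.pkl","wb"))
    print(n,st["position"].round(4),np.abs(st["joint_vel"]).max().round(4))
def crop(n,x0,x1,y0,y1,f):
    im=cv2.imread(f"pics/{n}.png"); cv2.imwrite(f"pics/{n}_c{x0}_{y0}.png",cv2.resize(im[y0:y1,x0:x1],None,fx=f,fy=f,interpolation=cv2.INTER_CUBIC))
def load(n): return cam("wrist",pickle.load(open(f"{n}.pkl","rb")))
E
python3 -c "
from h import *
shot('w2')"
```

```text
w2 [ 0.5602 -0.0204  0.3003] 0.0063
```

View pics/w2.png

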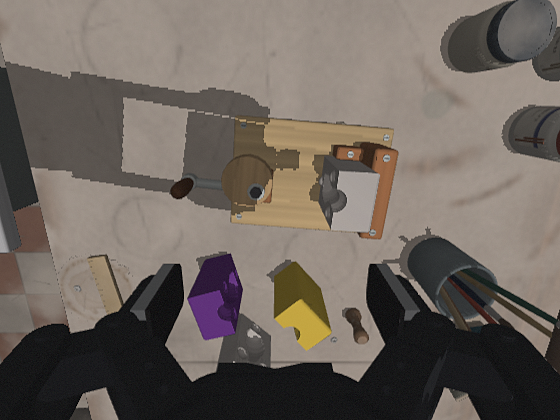

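Emit:
drive_tool:
  rows:
    - [-40, -15, 15, 0, 0, 0, 0]
    - [-80, -30, 30, 0, 0, 0, 0]
    - [-80, -30, 30, 0, 0, 0, 0]
    - [-80, -30, 30, 0, 0, 0, 0]
    - [-80, -30, 30, 0, 0, 0, 0]

```text
t: 3.38
position: [0.4809, 0.0098, 0.2705]
eef_rot: [-0.0, 1.0, 0.0, 0.0]
wrist_force: [-0.8, -0.3, 0.1]
finger_gap: 1.001
```

```bash
python3 -c "
from h import *
shot('w3')
crop('w2',220,410,105,245,4)
"
```

```text
w3 [0.4809 0.0098 0.2705] 0.0029
```

View pics/w3.png

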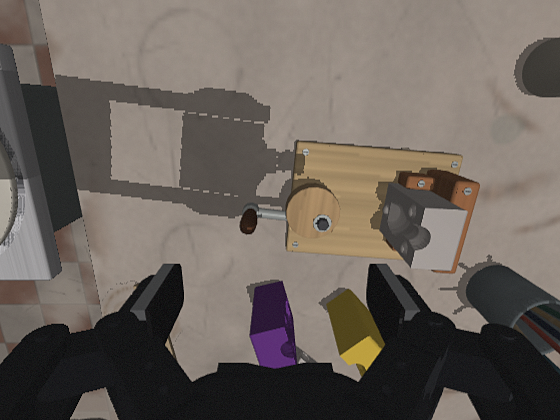

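View pics/w2_c220_105.png

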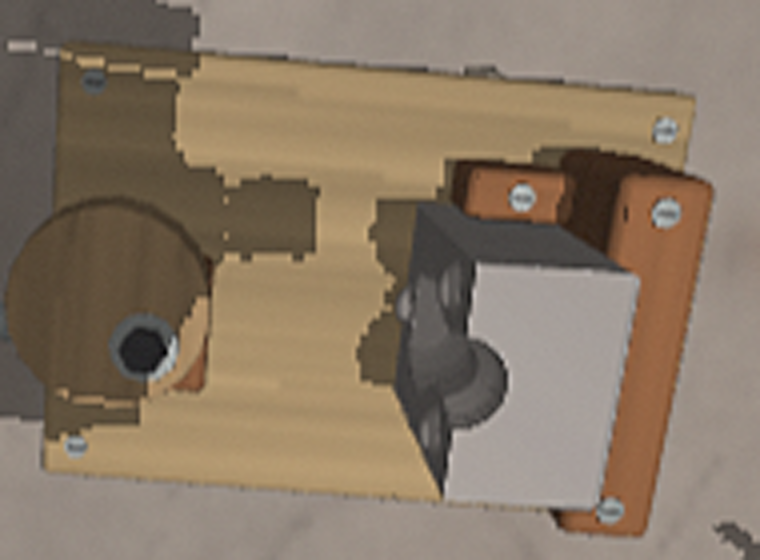

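```bash
python3 -c "
from h import *
crop('w3',280,485,130,280,3.9)
crop('w3',230,350,180,260,6)
crop('w2',160,290,140,220,6)
"
```

```text
(no output)
```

View pics/w3_c280_130.png

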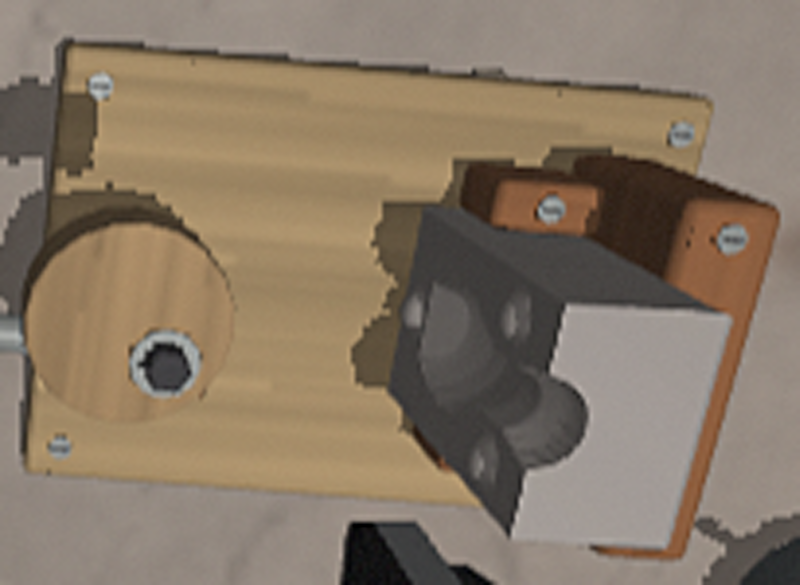

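View pics/w3_c230_180.png

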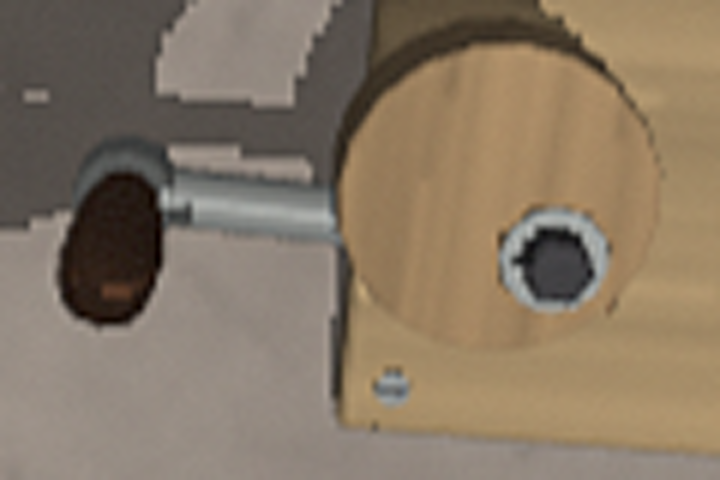

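View pics/w2_c160_140.png

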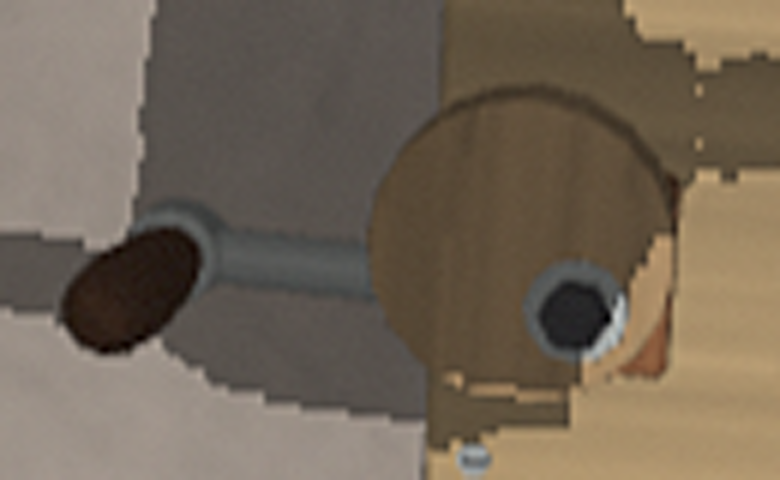

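```bash
cat > m2.py <<'E'
from h import *
A=load("w2");B=load("w3")
P={ 'p+':((338.5,170.5),(424.4,207.7)),'p-':((330.8,229.3),(411.5,267.7)),'b+':((379.3,174.3),(467.7,210.8)),'b-':((370.8,232),(450.5,270.5)),
'lo+':((324.3,155.8),(389.5,183.1)),'lo-':((319.3,198.8),(379.5,229.5)),
'TL':((235,115.5),(297.4,140.3)),'TR':((393.3,129.3),(462.6,155.6)),'BL':((230.8,222),(286.9,251)),
'sTL':((243.3,125),(305.6,151.8)),'sBL':((238.8,216.3),(295.4,244.4)),'sTR':((386.3,137.5),(454.6,164.4)),
'cam':((247.3,180),(313.3,212.7)),'bolt':((255.8,192),(322.5,223.3)),'gtop':((178.7,190.8),(247.8,226.3)),'gbase':((189.2,180),(250.8,210))}
E
python3 - <<'E'
from m2 import *
Z={'p+':.122,'p-':.122,'b+':.122,'b-':.122,'cam':.064,'bolt':.072,'gtop':.108,'gbase':.059}
X={}
for k,(a,b) in P.items():
    X[k],r=tri([(A,a),(B,b)]); z=Z.get(k,.018)
    qa=onz(A,a,z);qb=onz(B,b,z)
    print(k,X[k].round(4),r.tolist(),' onz',z,qa[:2].round(4),qb[:2].round(4))
    X[k+'z']=(qa+qb)/2
def yaw(a,b): d=X[b]-X[a]; return np.degrees(np.arctan2(d[1],d[0])).round(2)
for s in ('','z'):
    print('part',yaw('p-'+s,'p+'+s)-90,'back',yaw('b-'+s,'b+'+s)-90,'lo',yaw('lo-'+s,'lo+'+s)-90,'side+',yaw('p+'+s,'b+'+s),'side-',yaw('p-'+s,'b-'+s),'board',yaw('TL'+s,'TR'+s),yaw('BL'+s,'TL'+s)-90,'screws',yaw('sTL'+s,'sTR'+s),yaw('sBL'+s,'sTL'+s)-90)
    print('seam top',((X['p+'+s]+X['p-'+s])/2).round(4),'lo',((X['lo+'+s]+X['lo-'+s])/2).round(4),np.linalg.norm(X['p+'+s]-X['p-'+s]).round(4))
    print('board len', np.linalg.norm(X['TL'+s]-X['TR'+s]).round(4),np.linalg.norm(X['TL'+s]-X['BL'+s]).round(4))
E
```

```text
p+ [ 0.6266 -0.007   0.1216] [[-0.0, 0.1], [0.0, -0.1]]  onz 0.122 [ 0.6265 -0.0069] [ 0.6264 -0.007 ]
p- [ 0.6219 -0.0712  0.1231] [[0.0, -0.0], [-0.0, 0.0]]  onz 0.122 [ 0.6221 -0.0716] [ 0.6225 -0.0717]
b+ [ 0.6691 -0.0107  0.1212] [[0.1, -0.3], [-0.2, 0.3]]  onz 0.122 [ 0.6687 -0.0108] [ 0.6687 -0.0101]
b- [ 0.6683 -0.0787  0.1139] [[-0.3, 0.5], [0.3, -0.6]]  onz 0.122 [ 0.6659 -0.0748] [ 0.6631 -0.0749]
lo+ [ 0.6269 -0.0066  0.0229] [[0.1, -0.2], [-0.1, 0.2]]  onz 0.018 [ 0.6276 -0.0076] [ 0.6288 -0.0076]
lo- [ 0.6223 -0.0685  0.0205] [[-0.6, 1.2], [0.7, -1.2]]  onz 0.018 [ 0.6235 -0.0675] [ 0.6225 -0.0713]
TL [0.5098 0.045  0.014 ] [[0.2, -0.6], [-0.3, 0.6]]  onz 0.018 [0.51   0.0443] [0.5098 0.0462]
TR [0.7166 0.0272 0.0167] [[0.1, -0.2], [-0.1, 0.2]]  onz 0.018 [0.716 0.027] [0.7159 0.0276]
BL [ 0.4989 -0.1011  0.0215] [[-0.1, 0.2], [0.1, -0.2]]  onz 0.018 [ 0.4985 -0.1021] [ 0.4989 -0.1031]
sTL [0.5203 0.0323 0.0184] [[-0.0, 0.1], [0.0, -0.1]]  onz 0.018 [0.5203 0.0324] [0.5203 0.0321]
sBL [ 0.5103 -0.0934  0.0178] [[0.0, -0.1], [-0.0, 0.1]]  onz 0.018 [ 0.5102 -0.0934] [ 0.
[... 338 characters left out ...]
346  0.1001] [[-0.2, 0.3], [0.2, -0.3]]  onz 0.108 [ 0.4564 -0.0322] [ 0.4543 -0.0318]
gbase [ 0.4533 -0.033   0.0514] [[0.0, -0.1], [-0.0, 0.1]]  onz 0.059 [ 0.4554 -0.0313] [ 0.4539 -0.0304]
part -4.1299999999999955 back -0.6899999999999977 lo -4.230000000000004 side+ -4.89 side- -9.26 board -4.91 -4.290000000000006 screws -4.82 -4.569999999999993
seam top [ 0.6243 -0.0391  0.1224] lo [ 0.6246 -0.0376  0.0217] 0.0643
board len 0.2076 0.1466
part -3.6599999999999966 back -3.7900000000000063 lo -4.819999999999993 side+ -4.77 side- -4.29 board -4.96 -4.340000000000003 screws -4.78 -4.579999999999998
seam top [ 0.6244 -0.0393  0.122 ] lo [ 0.6256 -0.0385  0.018 ] 0.0649
board len 0.2068 0.1482
```

```bash
python3 -c "
from h import *
rel([.5155,-.3055,.20],-43.8)"
```

```text
rel mm [ 34.4 315.4  70.4] rotvec [-1.000e-04 -0.000e+00  7.651e-01] yaw now 0.04 pos [0.4809 0.0099 0.2704] t 3.425
```

Emit:
drive_tool:
  rows:
    - [7, 60, 0, 0, 0, 0.15, 0]
    - [14, 120, 0, 0, 0, 0.3, 0]
    - [20, 180, 0, 0, 0, 0.45, 0]
    - [27, 240, 5, 0, 0, 0.6, 0]
    - [32, 300, 15, 0, 0, 0.765, 0]

```text
t: 4.05
position: [0.5129, -0.2924, 0.2552]
eef_rot: [-0.0, 0.927, -0.375, 0.0]
wrist_force: [1.4, -0.5, 0.4]
finger_gap: 0.997
```

```bash
python3 -c "
from h import *
rel([.5155,-.3055,.20],-43.8)"
```

```text
rel mm [11.   7.6 55.2] rotvec [-0.0003 -0.0005 -0.0052] yaw now -44.1 pos [ 0.5129 -0.2924  0.2552] t 4.05
```

Emit:
drive_tool:
  rows:
    - [11, 8, 27, 0, 0, -0.005, 0]
    - [11, 8, 55, 0, 0, -0.005, 0]
    - [11, 8, 55, 0, 0, -0.005, 0]
    - [11, 8, 55, 0, 0, -0.005, 0]
    - [11, 8, 55, 0, 0, -0.005, 0]

```text
t: 4.68
position: [0.5154, -0.3033, 0.2017]
eef_rot: [0.0, 0.929, -0.37, 0.001]
wrist_force: [-0.1, -0.2, -0.7]
finger_gap: 1.005
```

```bash
python3 -c "
from h import *
shot('w4'); crop('w4',170,400,60,230,3.4)
rel([.5155,-.3055,.20],-43.8)"
```

```text
w4 [ 0.5154 -0.3033  0.2017] 0.007
rel mm [1.7 1.5 1.5] rotvec [-0.0002 -0.0016  0.0058] yaw now -43.47 pos [ 0.5153 -0.3032  0.2015] t 4.725
```

View pics/w4_c170_60.png

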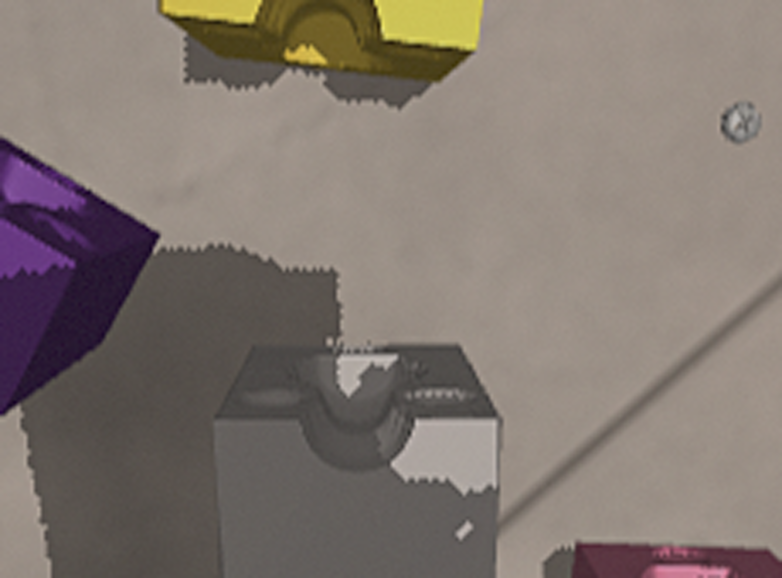

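```bash
python3 - <<'E'
from m1 import *
C4=load("w4")
P4=dict(fl=(233.2,182.9),fr=(316.8,182.9),lo_l=(244.1,161.5),lo_r=(305,161.5))
Q={}
for k in P4:
    X,r=tri([(C1,P1[k]),(C4,P4[k])]); Q[k]=onz(C4,P4[k],.104 if k[0]=='f' else 0); print(k,X.round(4),r.tolist(),Q[k].round(4))
for a,b in(('fl','fr'),('lo_l','lo_r')):
    d=Q[b]-Q[a]; y=np.arctan2(d[1],d[0]); m=(Q[a]+Q[b])/2
    print(np.degrees(y),np.linalg.norm(d), m-.022*np.array([-np.sin(y),np.cos(y),0]))
E
```

```text
fl [ 0.5056 -0.2676  0.099 ] [[0.0, 0.0], [-0.0, -0.0]] [ 0.5069 -0.2672  0.104 ]
fr [ 0.5534 -0.3143  0.0948] [[0.0, -0.0], [-0.0, 0.0]] [ 0.554  -0.3118  0.104 ]
lo_l [ 0.5101 -0.266   0.0231] [[-0.1, -0.1], [0.1, 0.1]] [ 0.5058 -0.2672  0.    ]
lo_r [ 0.5539 -0.3142 -0.0063] [[-0.1, 0.0], [0.2, -0.0]] [ 0.554  -0.3129  0.    ]
-43.474965181862416 0.06490193234072679 [ 0.51535288 -0.30547632  0.104     ]
-43.46282275509353 0.06640348922576371 [ 0.51475289 -0.30603895  0.        ]
```

```bash
python3 -c "
from h import *
rel([.5152,-.3056,.058],-43.6)"
```

```text
rel mm [  1.3   1.9 143.5] rotvec [-0.0002 -0.0016  0.0024] yaw now -43.47 pos [ 0.5153 -0.3032  0.2015] t 4.725
```

Emit:
drive_tool:
  rows:
    - [1.3, 2, 40, 0, 0, 0.002, 0]
    - [1.3, 2, 80, 0, 0, 0.002, 0]
    - [1.3, 2, 110, 0, 0, 0.002, 0]
    - [1.3, 2, 130, 0, 0, 0.002, 0]
    - [1.3, 2, 143, 0, 0, 0.002, 0]

```text
t: 5.35
position: [0.5146, -0.3054, 0.057]
eef_rot: [-0.0, 0.929, -0.371, 0.0]
wrist_force: [0.2, -0.1, -0.6]
finger_gap: 0.998
```

Emit:
drive_tool:
  rows:
    - [0, 0, 0, 0, 0, 0, 0.3]
    - [0, 0, 0, 0, 0, 0, 0.5]
    - [0, 0, 0, 0, 0, 0, 0.5]
    - [0, 0, 0, 0, 0, 0, 0.5]
    - [0, 0, 0, 0, 0, 0, 0.5]
  force: 40

```text
t: 5.98
position: [0.5146, -0.3056, 0.0578]
eef_rot: [0.0, 0.928, -0.371, 0.0]
wrist_force: [-0.2, 1.2, 2.0]
finger_gap: 0.768
```

```bash
python3 -c "
from h import *
print(readout.observe())
shot('w5')"
```

```text
{'t': 5.975, 'q': array([-6.64592415e-01,  3.12845772e-01,  1.60182860e+00,  1.08011180e-04,
        1.22636680e+00,  9.64125809e-02]), 'joint_vel': array([-1.12999695e-03, -1.67263159e-03, -7.71974639e-04,  1.77162829e-03,
        1.30407013e-03, -2.16288539e-05]), 'joint_efforts': array([-2.87047187e-01, -7.90481472e+01, -5.10070431e+01, -5.76160045e-02,
       -4.27797027e-01,  7.71823925e-04]), 'position': array([ 0.51463487, -0.30560465,  0.05775755]), 'eef_rot': array([ 2.84838928e-05,  9.28471328e-01, -3.71403978e-01,  2.78934792e-04]), 'wrist_force': array([-0.22959296,  1.19097881,  1.9910515 ]), 'moment': array([ 0.1363326 ,  0.15618235, -0.00386131]), 'finger_gap': 0.7679182232153953}
w5 [ 0.5146 -0.3056  0.0578] 0.0018
```

View pics/w5.png

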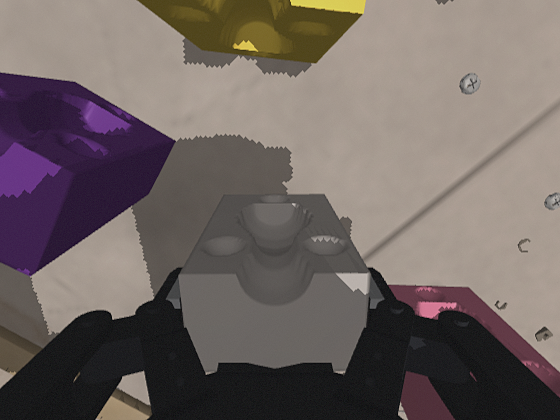

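Emit:
drive_tool:
  rows:
    - [0, 0, -10, 0, 0, 0, 0.5]
    - [0, 0, -30, 0, 0, 0, 0.5]
    - [0, 0, -70, 0, 0, 0, 0.5]
    - [0, 0, -110, 0, 0, 0, 0.5]
    - [0, 0, -155, 0, 0, 0, 0.5]

```text
t: 6.65
position: [0.5142, -0.3053, 0.2138]
eef_rot: [-0.0, 0.928, -0.371, -0.0]
wrist_force: [0.2, -0.6, -4.2]
finger_gap: 0.768
```

```bash
python3 - <<'E'
from h import *
C=load("w5"); st=pickle.load(open("w5.pkl","rb")); Rt=rot(st["eef_rot"])
for uv,z in (((180,274),.104),((369.5,274),.104),((222,195),0),((327,195),0)):
    X=onz(C,uv,z); print(X.round(4),(Rt.T@(X-st["position"])*1000).round(1))
shot('w6')
st=readout.observe(); print(st['wrist_force'],st['finger_gap'])
crop('w6',130,420,150,400,2.7)
rel([.58,-.05,.215],-94.7)
E
```

```text
[ 0.5077 -0.2674  0.104 ] [-31.4 -22.9 -46.3]
[ 0.5543 -0.3119  0.104 ] [ 33.1 -22.8 -46.2]
[ 0.5054 -0.2668  0.    ] [-33.5 -21.7  57.7]
[ 0.5552 -0.3142  0.    ] [ 35.2 -21.8  57.8]
w6 [ 0.5142 -0.3053  0.2138] 0.7014
[-1.02276989 -0.48911089  3.99479108] 0.7677090091825067
rel mm [-130.1 -230.1    4.8] rotvec [-0.0039 -0.0064  0.8918] yaw now -43.6 pos [ 0.5155 -0.3063  0.2206] t 6.7
```

View pics/w6_c130_150.png

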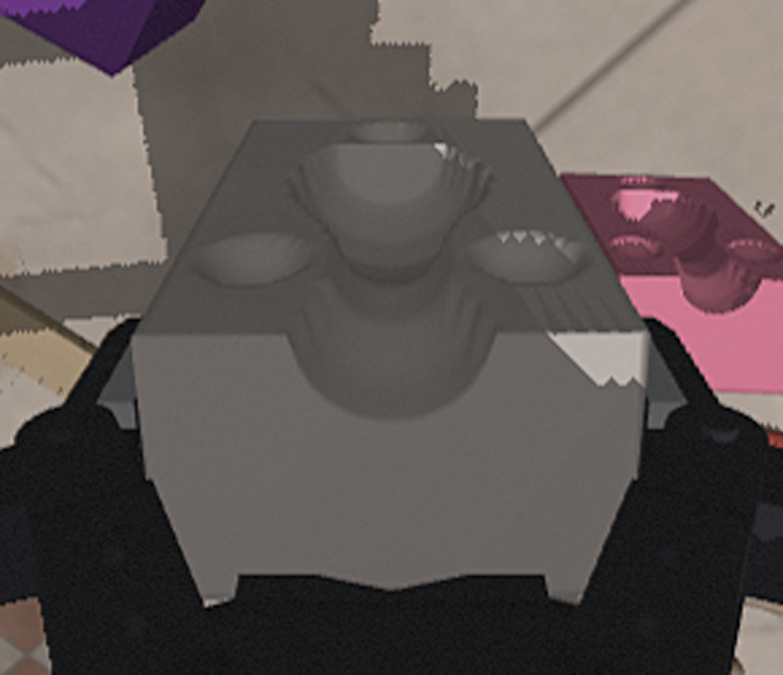

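```bash
python3 -c "
from h import *
rel([.588,-.0363,.215],-94.7)"
```

```text
rel mm [-133.7 -245.5    4.8] rotvec [-0.0039 -0.0064  0.8918] yaw now -43.6 pos [ 0.5155 -0.3063  0.2206] t 6.7
```

Emit:
drive_tool:
  rows:
    - [-15, -30, 0, 0, 0, 0.11, 0.5]
    - [-38, -70, 0, 0, 0, 0.26, 0.5]
    - [-64, -115, 0, 0, 0, 0.42, 0.5]
    - [-90, -162, 0, 0, 0, 0.58, 0.5]
    - [-110, -205, 0, 0, 0, 0.74, 0.5]

```text
t: 7.32
position: [0.5763, -0.0793, 0.2128]
eef_rot: [-0.0, 0.73, -0.684, 0.0]
wrist_force: [0.6, -0.6, -4.4]
finger_gap: 0.768
```

```bash
python3 -c "
from h import *
rel([.588,-.0363,.215],-94.7)"
```

```text
rel mm [-42.2 -14.5  -2.2] rotvec [-0.0004  0.      0.1469] yaw now -86.29 pos [ 0.5763 -0.0793  0.2128] t 7.325
```

Emit:
drive_tool:
  rows:
    - [-20, -7, 0, 0, 0, 0.08, 0.5]
    - [-36, -13, 0, 0, 0, 0.147, 0.5]
    - [-42, -15, 0, 0, 0, 0.147, 0.5]
    - [-42, -15, 0, 0, 0, 0.147, 0.5]
    - [-42, -15, 0, 0, 0, 0.147, 0.5]

```text
t: 7.95
position: [0.5881, -0.0389, 0.2124]
eef_rot: [-0.0, -0.679, 0.734, -0.0]
wrist_force: [-0.6, -0.2, -4.7]
finger_gap: 0.767
```

```bash
python3 -c "
from h import *
rel([.588,-.0363,.215],-94.7)
shot('w7')"
```

```text
rel mm [-2.6  0.3 -2.6] rotvec [ 0.     -0.0001  0.0051] yaw now -94.41 pos [ 0.5881 -0.0389  0.2124] t 7.95
w7 [ 0.5881 -0.0389  0.2124] 0.0062
```

View pics/w7.png

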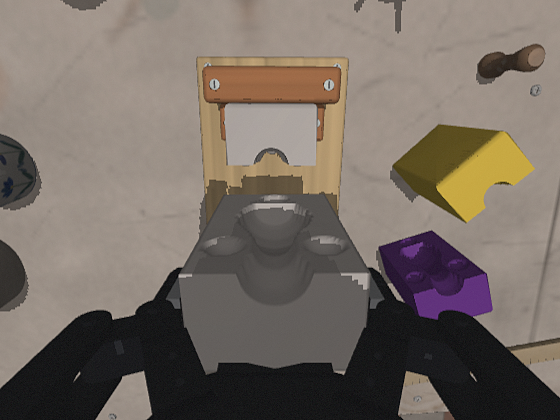

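```bash
python3 -c "
from h import *
crop('w7',180,370,45,215,3.5)"
```

```text
(no output)
```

View pics/w7_c180_45.png

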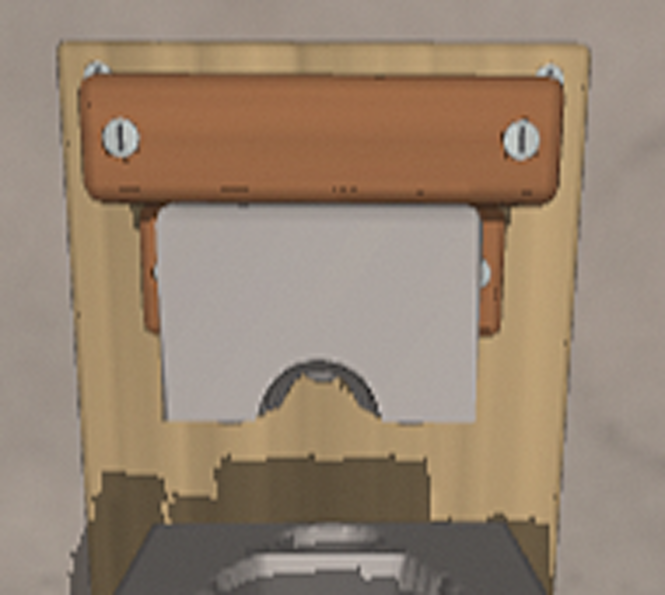

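```bash
cat >> h.py <<'E'
def tool(C,st,uv,z=None,tz=None):
    Rt=rot(st["eef_rot"])
    if tz is not None: z=st["position"][2]-tz/1000
    X=onz(C,uv,z); return (Rt.T@(X-st["position"])*1000).round(1), X.round(4)
E
python3 - <<'E'
from h import *
C=load("w7"); st=pickle.load(open("w7.pkl","rb"))
for uv,z in (((227.1,165.6),.122),((315.4,165.6),.122),((224.9,103.6),.122),((317.1,103.6),.122),((197.2,57.3),.018),((348.2,57.3),.018)): print(tool(C,st,uv,z=z))
for uv in ((180,274),(369.5,274)): print(tool(C,st,uv,tz=-46.2))
E
```

```text
(array([-34.7, -35.9,  90.4]), array([ 0.6265, -0.0071,  0.122 ]))
(array([ 30.6, -35.9,  90.4]), array([ 0.6215, -0.0722,  0.122 ]))
(array([-34.3, -79.5,  90.4]), array([ 0.67  , -0.0109,  0.122 ]))
(array([ 30.1, -79.5,  90.4]), array([ 0.6651, -0.075 ,  0.122 ]))
(array([ -74.5, -123. ,  194.4]), array([0.7164, 0.0259, 0.018 ]))
(array([  72. , -123.1,  194.4]), array([ 0.7053, -0.1201,  0.018 ]))
(array([-31.9, -23.4, -46.2]), array([ 0.6138, -0.0089,  0.2586]))
(array([ 32.6, -23.3, -46.2]), array([ 0.6089, -0.0732,  0.2586]))
```

Emit:
drive_tool:
  rows:
    - [-2.4, 0, 0, 0, 0, 0.002, 0.5]
    - [-2.4, 0, 30, 0, 0, 0.002, 0.5]
    - [-2.4, 0, 60, 0, 0, 0.002, 0.5]
    - [-2.4, 0, 70, 0, 0, 0.002, 0.5]
    - [-2.4, 0, 70, 0, 0, 0.002, 0.5]

```text
t: 8.62
position: [0.5884, -0.0359, 0.1424]
eef_rot: [-0.0, -0.679, 0.735, 0.0]
wrist_force: [0.3, -0.6, -3.6]
finger_gap: 0.77
```

```bash
python3 -c "
from h import *
shot('w8')
st=readout.observe(); print(st['position'],st['wrist_force'])
crop('w8',160,400,120,320,3.3)
cv2.imwrite('pics/s8.png',viewer.camera('scene')); crop('s8',210,350,160,290,5)"
```

```text
w8 [ 0.5884 -0.0359  0.1424] 0.025
[ 0.58879028 -0.03597045  0.14328092] [-0.31553625 -0.01461483 -4.32741571]
```

View pics/w8_c160_120.png

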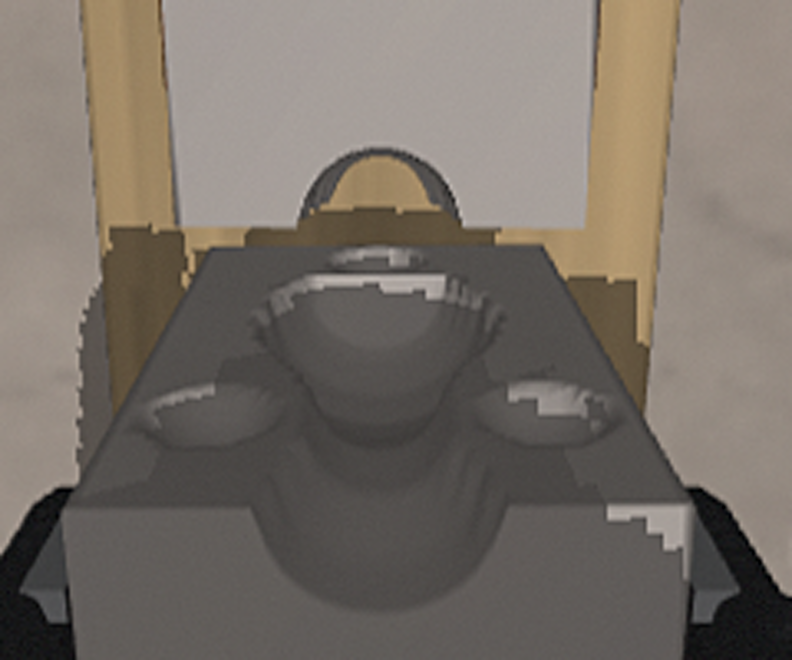

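View pics/s8_c210_160.png

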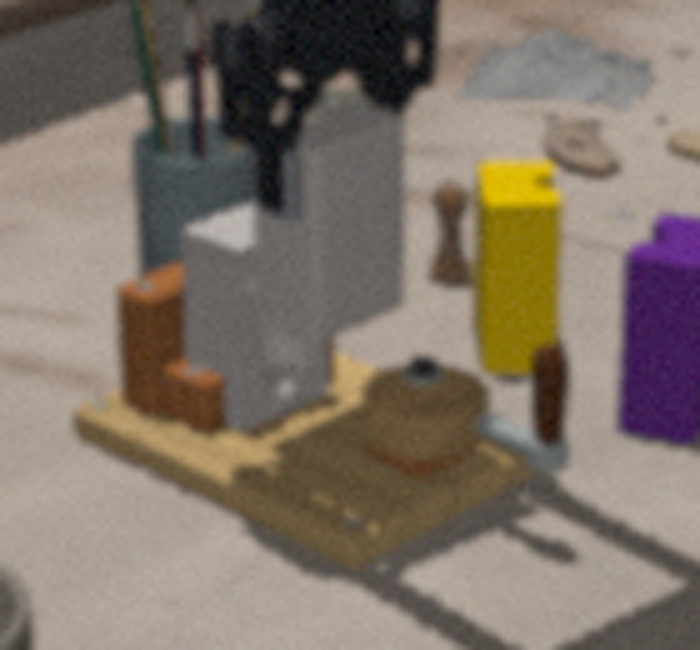

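Emit:
drive_tool:
  rows:
    - [0.5, 0, 15, 0, 0, 0, 0.5]
    - [0.5, 0, 35, 0, 0, 0, 0.5]
    - [0.5, 0, 52, 0, 0, 0, 0.5]
    - [0.5, 0, 60, 0, 0, 0, 0.5]
    - [0.5, 0, 62, 0, 0, 0, 0.5]

```text
t: 9.35
position: [0.5883, -0.0363, 0.0799]
eef_rot: [-0.0, -0.679, 0.735, 0.0]
wrist_force: [-0.2, -0.1, -4.8]
finger_gap: 0.771
```

```bash
python3 -c "
from h import *
shot('w9')
st=readout.observe(); print(st['position'],st['wrist_force'],st['moment'])
rel([.588,-.0363,.08],-94.4)
crop('w9',140,400,120,320,3)
cv2.imwrite('pics/s9.png',viewer.camera('scene')); crop('s9',210,350,160,290,5)"
```

```text
w9 [ 0.5883 -0.0363  0.0799] 0.0217
[ 0.58843632 -0.03636173  0.08017224] [-0.05662965  0.39407191 -4.51551662] [-0.0114325   0.05181567 -0.00040321]
rel mm [-0.   0.4  0.2] rotvec [ 0.0001  0.0001 -0.0024] yaw now -94.54 pos [ 0.5884 -0.0364  0.0802] t 9.4
```

View pics/w9_c140_120.png

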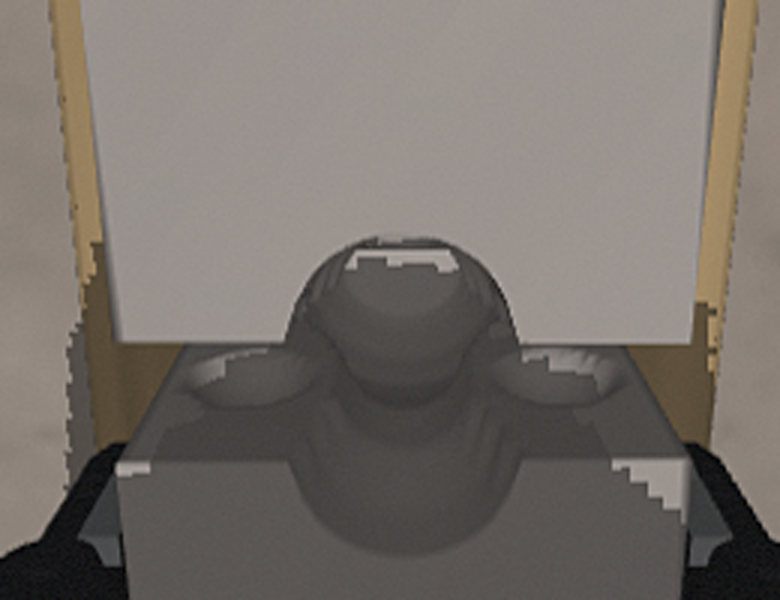

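View pics/s9_c210_160.png

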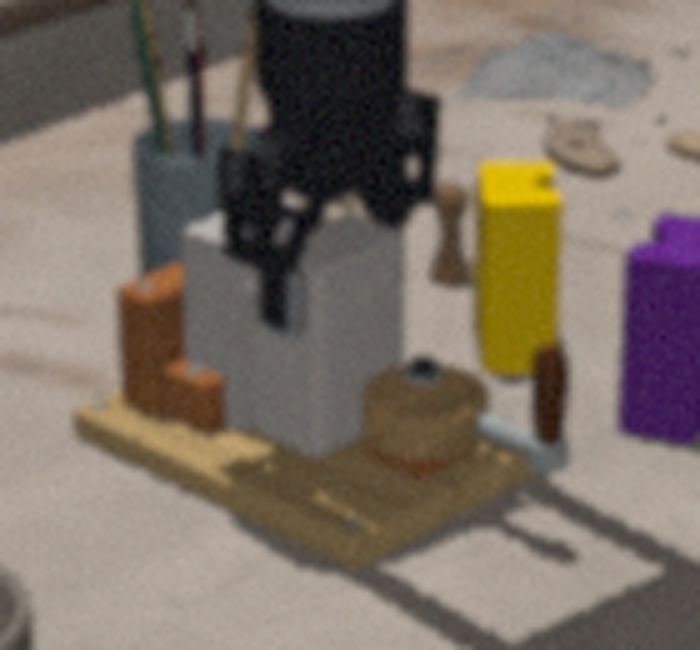

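Emit:
drive_tool:
  rows:
    - [0.4, 0, 1, 0, 0, 0.004, 0.5]
    - [0.4, 0, 2, 0, 0, 0.004, 0.5]
    - [0.4, 0, 3, 0, 0, 0.004, 0.5]
    - [0.4, 0, 3.5, 0, 0, 0.004, 0.5]
    - [0.4, 0, 3.8, 0, 0, 0.004, 0.5]

```text
t: 10.07
position: [0.5884, -0.0367, 0.0765]
eef_rot: [0.0, -0.677, 0.736, 0.0]
wrist_force: [-0.5, 0.1, -4.3]
finger_gap: 0.771
```

```bash
python3 -c "
from h import *
st=readout.observe(); print(st['position'],st['wrist_force'],st['moment'])
shot('w10');crop('w10',140,400,120,320,3)
"
```

```text
[ 0.58836775 -0.03674547  0.0764916 ] [-0.50152819  0.10633151 -4.27165321] [ 0.02533201 -0.0085794  -0.00560095]
w10 [ 0.5884 -0.0367  0.0765] 0.0048
```

View pics/w10_c140_120.png

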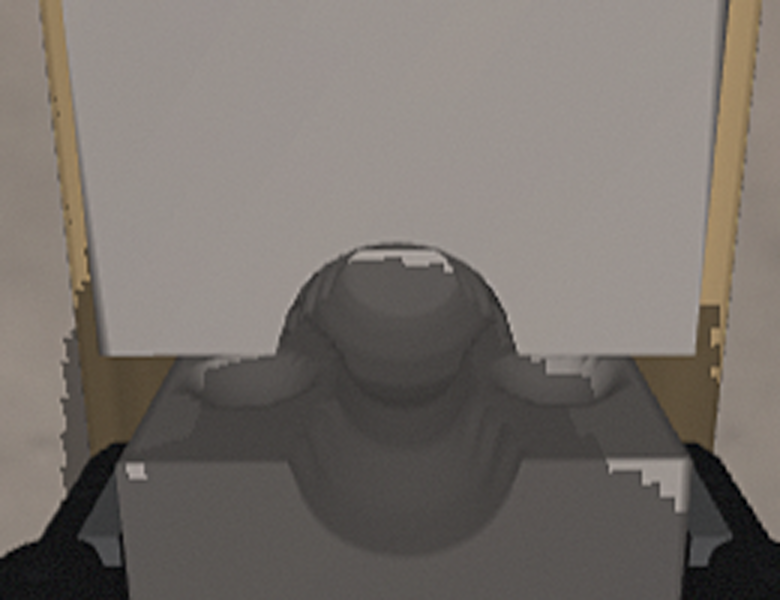

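Emit:
drive_tool:
  rows:
    - [-0.2, 0, 0.3, 0, 0, 0, 0.5]
    - [-0.2, 0, 0.5, 0, 0, 0, 0.5]
    - [-0.2, 0, 0.7, 0, 0, 0, 0.5]
    - [-0.2, 0, 0.8, 0, 0, 0, 0.5]
    - [-0.2, 0, 0.8, 0, 0, 0, 0.5]

```text
t: 10.75
position: [0.5884, -0.0366, 0.0758]
eef_rot: [0.0, -0.677, 0.736, -0.0]
wrist_force: [0.8, 0.7, -2.8]
finger_gap: 0.775
```

Emit:
drive_tool:
  rows:
    - [0, 0, 0.1, 0, 0, 0, 0.5]
    - [0, 0, 0.2, 0, 0, 0, 0.5]
    - [0, 0, 0.3, 0, 0, 0, 0.5]
    - [0, 0, 0.3, 0, 0, 0, 0.5]
    - [0, 0, 0.3, 0, 0, 0, 0.5]

```text
t: 11.38
position: [0.5885, -0.0365, 0.0757]
eef_rot: [0.0, -0.677, 0.736, -0.0]
wrist_force: [-2.7, 1.6, 6.1]
finger_gap: 0.764
```

```bash
python3 -c "
from h import *
st=readout.observe(); print(st['position'],st['wrist_force'],st['moment'])
"
```

```text
[ 0.58848374 -0.03653122  0.07572421] [-2.65701464  1.62414759  6.14540076] [ 0.03050212  0.50666477 -0.05586935]
```

Emit:
drive_tool:
  rows:
    - [0, 0, -0.1, 0, 0, 0, 0.5]
    - [0, -2, -0.1, 0, 0, 0, 0.5]
    - [0, -5, -0.1, 0, 0, 0, 0.5]
    - [0, -8, -0.1, 0, 0, 0, 0.5]
    - [0, -9, -0.1, 0, 0, 0, 0.5]

```text
t: 12.0
position: [0.5973, -0.0371, 0.0759]
eef_rot: [-0.0, -0.677, 0.736, 0.0]
wrist_force: [-10.4, 2.9, 13.9]
finger_gap: 0.764
```

```bash
python3 -c "
from h import *
st=readout.observe(); print(st['position'],st['wrist_force'],st['moment'])
shot('w11');crop('w11',140,400,180,380,3)
"
```

```text
[ 0.59727163 -0.03714271  0.07590362] [-10.37408961   2.9343612   13.88324929] [ 0.36497449  1.9741826  -0.03179315]
w11 [ 0.5973 -0.0371  0.0759] 0.0162
```

View pics/w11_c140_180.png

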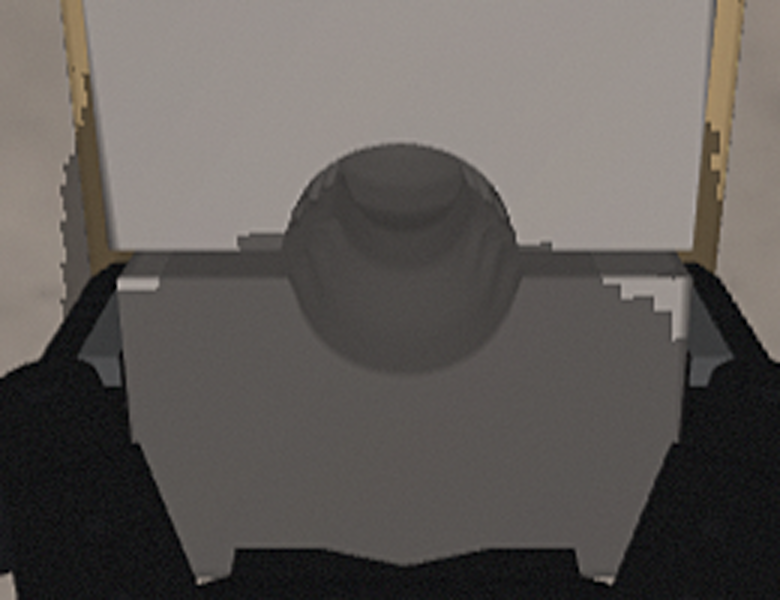

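Emit:
drive_tool:
  rows:
    - [0, 0, -0.2, 0, 0, 0, 0.5]
    - [0, -0.5, -0.2, 0, 0, 0, 0.5]
    - [0, -1, -0.2, 0, 0, 0, 0.5]
    - [0, -1.5, -0.2, 0, 0, 0, 0.5]
    - [0, -2, -0.2, 0, 0, 0, 0.5]

```text
t: 12.68
position: [0.599, -0.0374, 0.0759]
eef_rot: [-0.0, -0.677, 0.736, 0.0]
wrist_force: [-4.7, 2.5, 9.9]
finger_gap: 0.77
```

```bash
python3 -c "
from h import *
st=readout.observe(); print(st['position'],st['wrist_force'],st['moment'])
shot('w12');crop('w12',140,400,180,380,3)
"
```

```text
[ 0.59901912 -0.03735321  0.07589711] [-4.70771403  2.54402101  9.90287127] [ 0.40789928  1.04883571 -0.06766798]
w12 [ 0.599  -0.0374  0.0759] 0.0112
```

View pics/w12_c140_180.png

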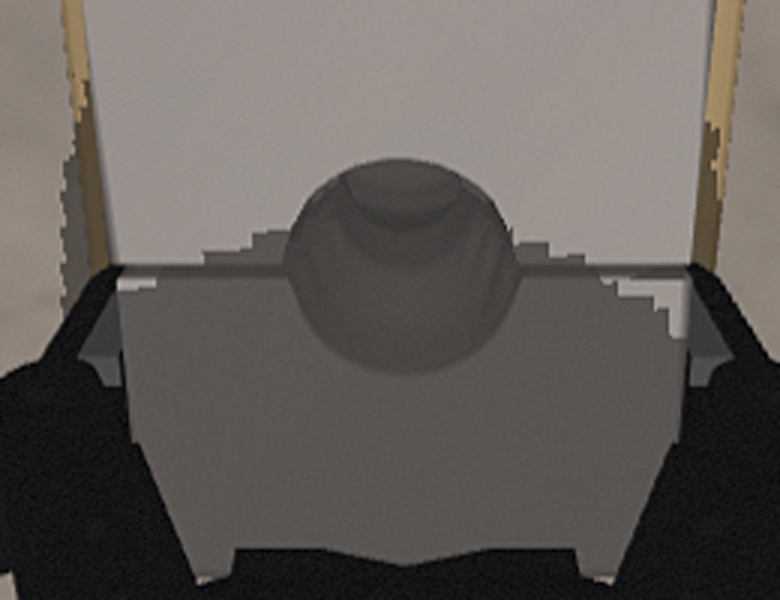

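Emit:
drive_tool:
  rows:
    - [0, 0, -0.1, 0, 0, 0, 0.5]
    - [0, -0.3, -0.1, 0, 0, 0, 0.5]
    - [0, -0.6, -0.1, 0, 0, 0, 0.5]
    - [0, -0.9, -0.1, 0, 0, 0, 0.5]
    - [0, -1.2, -0.1, 0, 0, 0, 0.5]

```text
t: 13.35
position: [0.6001, -0.0374, 0.0759]
eef_rot: [-0.0, -0.677, 0.736, 0.001]
wrist_force: [-9.1, 1.6, 9.1]
finger_gap: 0.766
```

```bash
python3 -c "
from h import *
st=readout.observe(); print(st['position'],st['wrist_force'],st['moment'])
shot('w13');crop('w13',140,400,180,380,3)
"
```

```text
[ 0.60005737 -0.03744731  0.0759196 ] [-9.11966575  1.55061909  9.10125622] [ 0.27205     1.71881584 -0.04282208]
w13 [ 0.6001 -0.0374  0.0759] 0.0067
```

View pics/w13_c140_180.png

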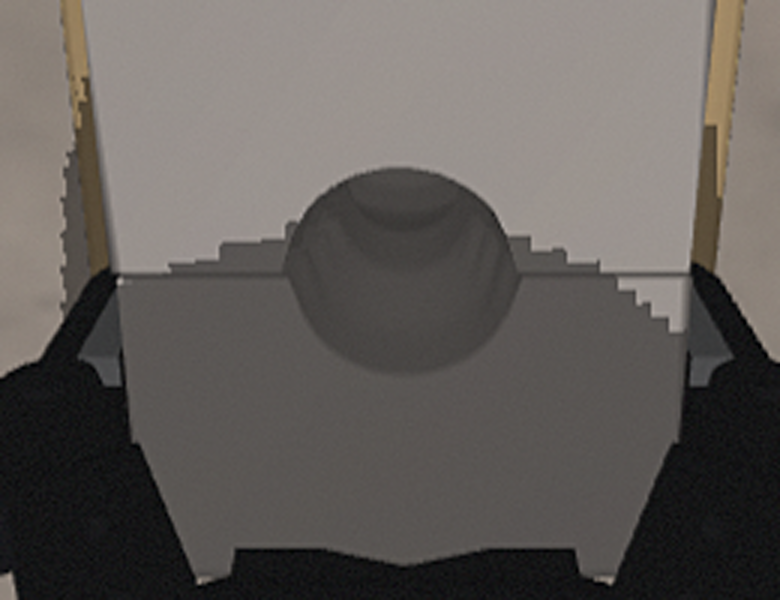

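Emit:
drive_tool:
  rows:
    - [0, -0.15, 0, 0, 0, 0, 0.5]
    - [0, -0.3, 0, 0, 0, 0, 0.5]
    - [0, -0.45, 0, 0, 0, 0, 0.5]
    - [0, -0.6, 0, 0, 0, 0, 0.5]
    - [0, -0.6, 0, 0, 0, 0, 0.5]

```text
t: 14.02
position: [0.6008, -0.0375, 0.0759]
eef_rot: [-0.0, -0.677, 0.736, 0.0]
wrist_force: [-5.5, 1.2, 7.3]
finger_gap: 0.768
```

```bash
python3 -c "
from h import *
st=readout.observe(); print(st['position'],st['wrist_force'],st['moment'])
"
```

```text
[ 0.60077983 -0.03753502  0.07593848] [-5.47145872  1.19857613  7.28378352] [0.21536005 1.25073965 0.00956418]
```

Emit:
drive_tool:
  rows:
    - [0, -0.2, 0, 0, 0, 0, 0.5]
    - [0, -0.4, 0, 0, 0, 0, 0.5]
    - [0, -0.6, 0, 0, 0, 0, 0.5]
    - [0, -0.8, 0, 0, 0, 0, 0.5]
    - [0, -0.8, 0, 0, 0, 0, 0.5]

```text
t: 14.65
position: [0.6012, -0.0375, 0.0759]
eef_rot: [-0.0, -0.677, 0.736, 0.001]
wrist_force: [-9.9, 1.9, 9.2]
finger_gap: 0.768
```

```bash
python3 -c "
from h import *
st=readout.observe(); print(st['position'],st['wrist_force'],st['moment'])
shot('w14');crop('w14',140,400,180,380,3)
"
```

```text
[ 0.60123583 -0.03754555  0.07591978] [-9.85101536  1.89886607  9.23901317] [ 0.19933456  1.74109402 -0.04279339]
w14 [ 0.6012 -0.0375  0.0759] 0.0016
```

View pics/w14_c140_180.png

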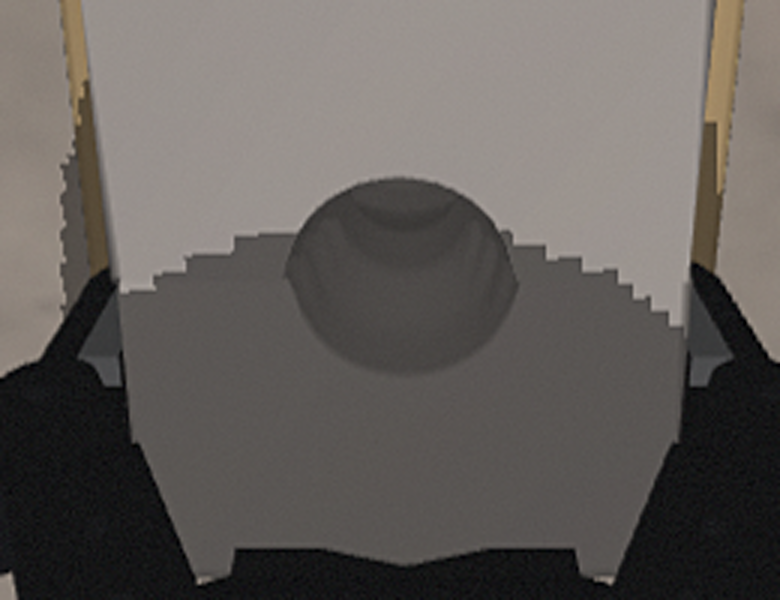

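Emit:
drive_tool:
  rows:
    - [0, -0.2, 0, 0, 0, 0, 0.5]
    - [0, -0.4, 0, 0, 0, 0, 0.5]
    - [0, -0.6, 0, 0, 0, 0, 0.5]
    - [0, -0.6, 0, 0, 0, 0, 0.5]
    - [0, -0.6, 0, 0, 0, 0, 0.5]

```text
t: 15.32
position: [0.6012, -0.0376, 0.0759]
eef_rot: [-0.001, -0.677, 0.736, 0.001]
wrist_force: [-16.3, 2.4, 13.2]
finger_gap: 0.767
```

```bash
python3 -c "
from h import *
st=readout.observe(); print(st['position'],st['wrist_force'],st['moment'])
"
```

```text
[ 0.60121896 -0.03755084  0.07592257] [-16.25122674   2.36051841  13.1542527 ] [ 0.32497551  2.55654902 -0.10695086]
```

Emit:
drive_tool:
  rows:
    - [0, 0.2, -0.1, 0, 0, 0, 0.5]
    - [0, 0.4, -0.2, 0, 0, 0, 0.5]
    - [0, 0.4, -0.2, 0, 0, 0, 0]
    - [0, 0.4, -0.2, 0, 0, 0, 0]
    - [0, 0.4, -0.2, 0, 0, 0, 0]

```text
t: 15.95
position: [0.6022, -0.0377, 0.0759]
eef_rot: [0.0, -0.677, 0.736, 0.0]
wrist_force: [0.6, 0.0, 0.7]
finger_gap: 0.997
```

```bash
python3 -c "
from h import *
st=readout.observe(); print(st['position'],st['wrist_force'],st['finger_gap'])
shot('w15');crop('w15',140,400,180,380,3)
"
```

```text
[ 0.60220218 -0.03774384  0.07590096] [0.62446944 0.03687032 0.71356813] 0.9968247243998263
w15 [ 0.6022 -0.0377  0.0759] 0.0022
```

View pics/w15_c140_180.png

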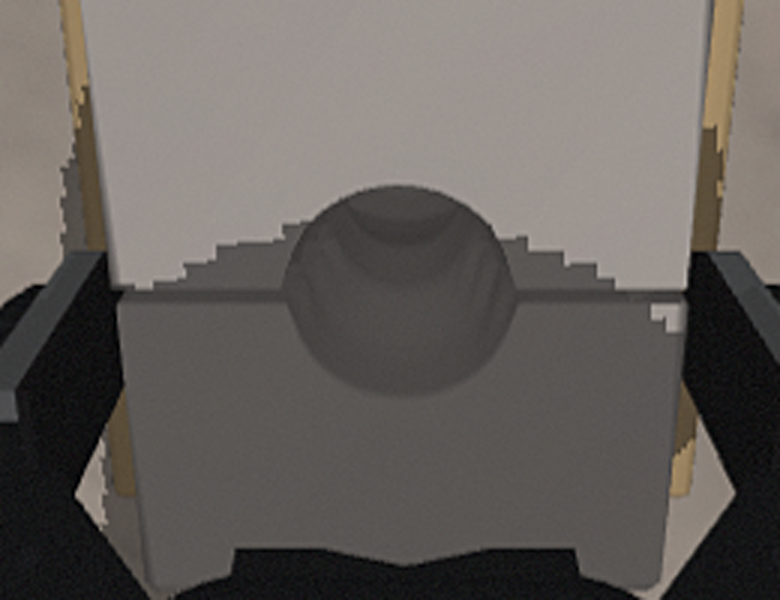

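Emit:
drive_tool:
  rows:
    - [0, 0, 0, 0, 0, 0, 0.3]
    - [0, 0, 0, 0, 0, 0, 0.5]
    - [0, 0, 0, 0, 0, 0, 0.5]
    - [0, 0, 0, 0, 0, 0, 0.5]
    - [0, 0, 0, 0, 0, 0, 0.5]
  force: 40

```text
t: 16.62
position: [0.6022, -0.0377, 0.0762]
eef_rot: [0.0, -0.677, 0.736, -0.0]
wrist_force: [-0.2, 1.9, 4.1]
finger_gap: 0.771
```

Emit:
drive_tool:
  rows:
    - [0, 0, -0.2, 0, 0, 0, 0.5]
    - [0, 0, -0.4, 0, 0, 0, 0.5]
    - [0, 0, -0.5, 0, 0, 0, 0.5]
    - [0, 0, -0.5, 0, 0, 0, 0.5]
    - [0, 0, -0.5, 0, 0, 0, 0.5]

```text
t: 17.25
position: [0.6019, -0.0377, 0.0762]
eef_rot: [-0.0, -0.677, 0.736, 0.0]
wrist_force: [-0.4, -0.4, -4.7]
finger_gap: 0.77
```

```bash
python3 -c "
from h import *
st=readout.observe(); print(st['position'],st['wrist_force'],st['moment'],st['finger_gap'])
shot('w16');crop('w16',140,400,180,380,3)
"
```

```text
[ 0.60189581 -0.03771701  0.07622327] [-0.35505063 -0.35655851 -4.65950316] [-0.0354433  -0.01177411 -0.01635852] 0.7702183812837581
w16 [ 0.6019 -0.0377  0.0762] 0.0024
```

View pics/w16_c140_180.png

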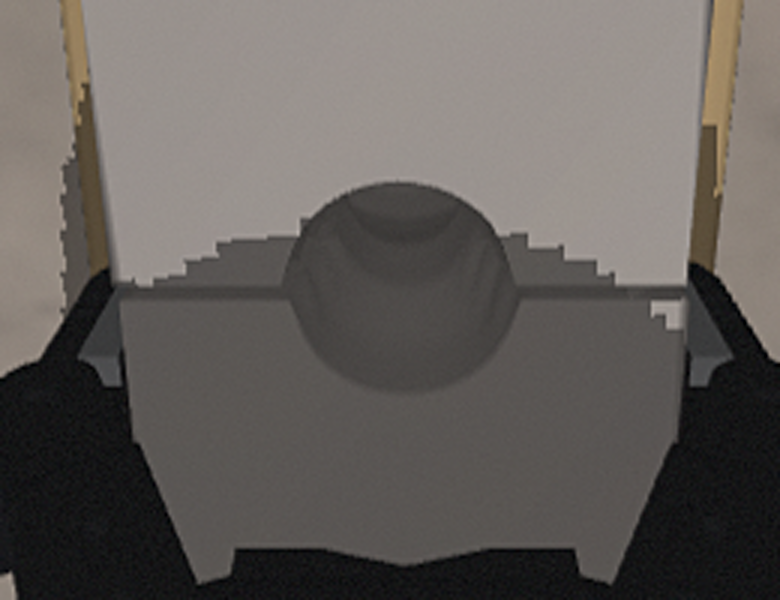

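Emit:
drive_tool:
  rows:
    - [0, -0.25, 0, 0, 0, 0, 0.5]
    - [0, -0.5, 0, 0, 0, 0, 0.5]
    - [0, -0.75, 0, 0, 0, 0, 0.5]
    - [0, -1.0, 0, 0, 0, 0, 0.5]
    - [0, -1.0, 0, 0, 0, 0, 0.5]

```text
t: 17.92
position: [0.6031, -0.0378, 0.0765]
eef_rot: [0.0, -0.677, 0.736, 0.0]
wrist_force: [0.6, 0.2, -5.0]
finger_gap: 0.765
```

Emit:
drive_tool:
  rows:
    - [0, -0.1, 0, 0, 0, 0, 0.5]
    - [0, -0.2, 0, 0, 0, 0, 0.5]
    - [0, -0.3, 0, 0, 0, 0, 0.5]
    - [0, -0.4, 0, 0, 0, 0, 0.5]
    - [0, -0.4, 0, 0, 0, 0, 0.5]

```text
t: 18.55
position: [0.6035, -0.0378, 0.0765]
eef_rot: [0.0, -0.677, 0.736, 0.0]
wrist_force: [-0.5, 1.3, -4.1]
finger_gap: 0.766
```

```bash
python3 -c "
from h import *
st=readout.observe(); print(st['position'],st['wrist_force'],st['moment'],st['finger_gap'])
shot('w17');crop('w17',140,400,180,380,3)
"
```

```text
[ 0.60349385 -0.03781261  0.07649117] [-0.46762381  1.34520137 -4.12122589] [-0.00792738 -0.01923389  0.01464049] 0.7657183515303035
w17 [ 0.6035 -0.0378  0.0765] 0.0018
```

View pics/w17_c140_180.png

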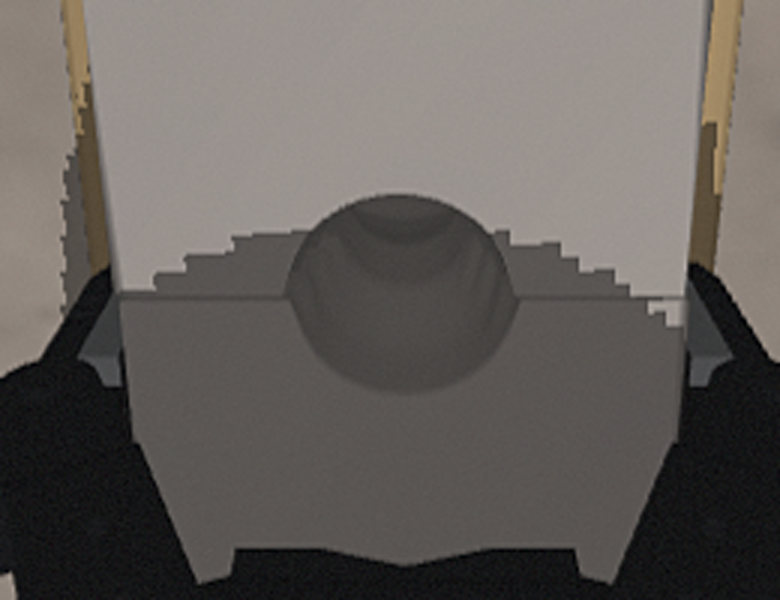

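Emit:
drive_tool:
  rows:
    - [0, -0.15, 0, 0, 0, 0, 0.5]
    - [0, -0.3, 0, 0, 0, 0, 0.5]
    - [0, -0.45, 0, 0, 0, 0, 0.5]
    - [0, -0.6, 0, 0, 0, 0, 0.5]
    - [0, -0.6, 0, 0, 0, 0, 0.5]

```text
t: 19.23
position: [0.6041, -0.0379, 0.0765]
eef_rot: [0.0, -0.677, 0.736, 0.0]
wrist_force: [-0.0, 0.4, -4.7]
finger_gap: 0.769
```

```bash
python3 -c "
from h import *
st=readout.observe(); print(st['position'],st['wrist_force'],st['moment'],st['finger_gap'])
"
```

```text
[ 0.60412984 -0.03787468  0.07651389] [-3.34140198e-03  3.97785946e-01 -4.65758272e+00] [ 0.00238823 -0.07141814  0.02043387] 0.7691400737466149
```

Emit:
drive_tool:
  rows:
    - [0, -0.15, 0, 0, 0, 0, 0.5]
    - [0, -0.3, 0, 0, 0, 0, 0.5]
    - [0, -0.45, 0, 0, 0, 0, 0.5]
    - [0, -0.6, 0, 0, 0, 0, 0.5]
    - [0, -0.6, 0, 0, 0, 0, 0.5]

```text
t: 19.85
position: [0.6042, -0.0379, 0.0765]
eef_rot: [-0.0, -0.677, 0.736, 0.001]
wrist_force: [-7.9, 0.5, -0.4]
finger_gap: 0.771
```

```bash
python3 -c "
from h import *
st=readout.observe(); print(st['position'],st['wrist_force'],st['moment'],st['finger_gap'])
shot('w18');crop('w18',140,400,180,380,3)
"
```

```text
[ 0.6041623  -0.03789766  0.07651252] [-7.87465353  0.54093861 -0.39987668] [ 0.04452748  1.07165297 -0.11732983] 0.7713371807020141
w18 [ 0.6042 -0.0379  0.0765] 0.0009
```

View pics/w18_c140_180.png

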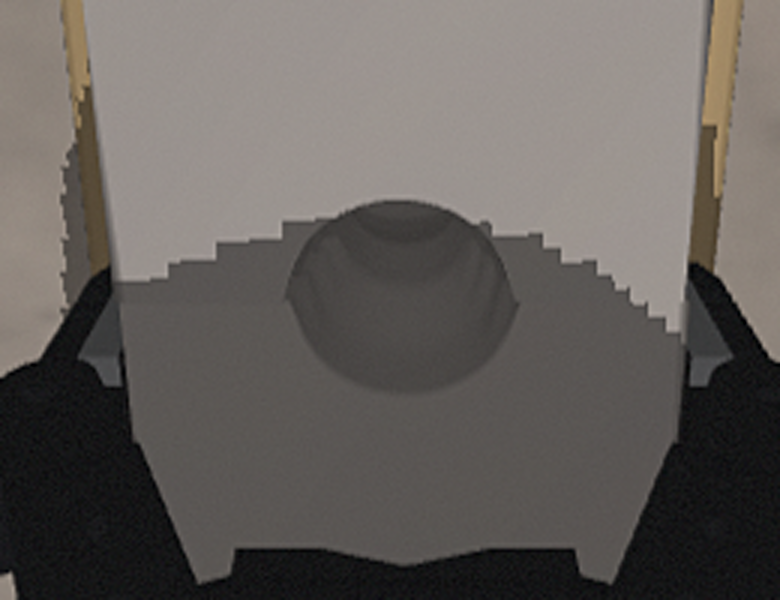

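Emit:
drive_tool:
  rows:
    - [0, 0, 0.15, 0, 0, 0, 0.5]
    - [0, 0, 0.3, 0, 0, 0, 0.5]
    - [0, 0, 0.3, 0, 0, 0, 0.5]
    - [0, 0.2, 0.3, 0, 0, 0, 0.5]
    - [0, 0.3, 0.3, 0, 0, 0, 0.5]

```text
t: 20.52
position: [0.6042, -0.0379, 0.0763]
eef_rot: [-0.0, -0.677, 0.736, 0.0]
wrist_force: [-4.8, 0.4, -0.0]
finger_gap: 0.767
```

Emit:
drive_tool:
  rows:
    - [0, 0, 0, 0, 0, 0, 0.4]
    - [0, 0, 0, 0, 0, 0, 0]
    - [0, 0, 0, 0, 0, 0, 0]
    - [0, 0, 0, 0, 0, 0, 0]
    - [0, 0, 0, 0, 0, 0, 0]

```text
t: 21.15
position: [0.6045, -0.0379, 0.0763]
eef_rot: [0.0, -0.677, 0.736, -0.0]
wrist_force: [-0.7, -1.1, 0.2]
finger_gap: 1.003
```

```bash
python3 -c "
from h import *
st=readout.observe(); print(st['position'],st['wrist_force'],st['moment'],st['finger_gap'])
shot('w19');crop('w19',140,400,180,380,3)
"
```

```text
[ 0.6045209  -0.0379253   0.07630048] [-0.65808603 -1.0643193   0.23292314] [ 0.05261583 -0.04902422 -0.00922216] 1.0032267575833116
w19 [ 0.6045 -0.0379  0.0763] 0.0009
```

View pics/w19_c140_180.png

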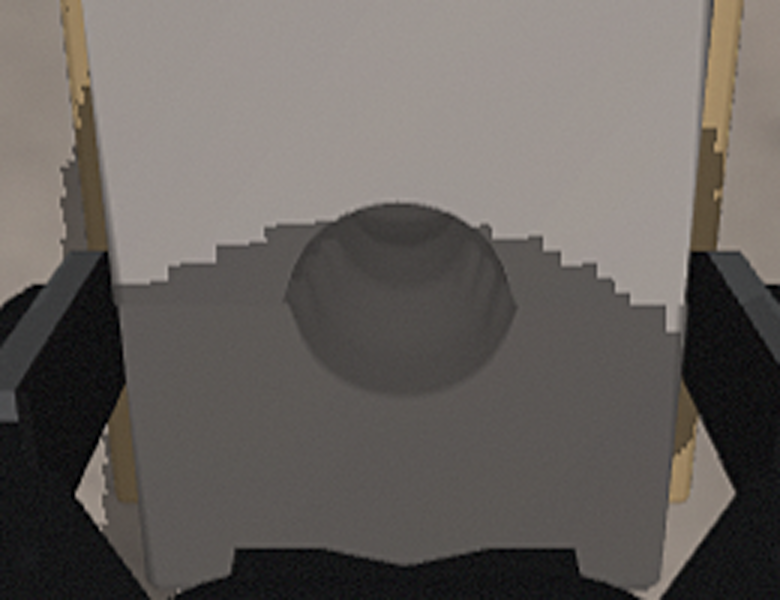

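Emit:
drive_tool:
  rows:
    - [0, 0, -10, 0, 0, 0, 0]
    - [0, 0, -35, 0, 0, 0, 0]
    - [0, 0, -75, 0, 0, 0, 0]
    - [0, 0, -115, 0, 0, 0, 0]
    - [0, 0, -140, 0, 0, 0, 0]

```text
t: 21.82
position: [0.6047, -0.0379, 0.2192]
eef_rot: [0.001, -0.677, 0.736, -0.001]
wrist_force: [-1.1, -0.2, 1.0]
finger_gap: 1.001
```

```bash
python3 -c "
from h import *
shot('w20');crop('w20',150,400,80,300,3)
cv2.imwrite('pics/s20.png',viewer.camera('scene')); crop('s20',210,350,160,290,5)
rel([.4535,-.0345,.215],85.3)
"
```

```text
w20 [ 0.6047 -0.0379  0.2192] 0.3733
rel mm [  9.  151.6   4.3] rotvec [-7.0000e-04  8.0000e-03  3.1405e+00] yaw now -94.76 pos [ 0.6053 -0.0381  0.2201] t 21.925
```

View pics/w20_c150_80.png

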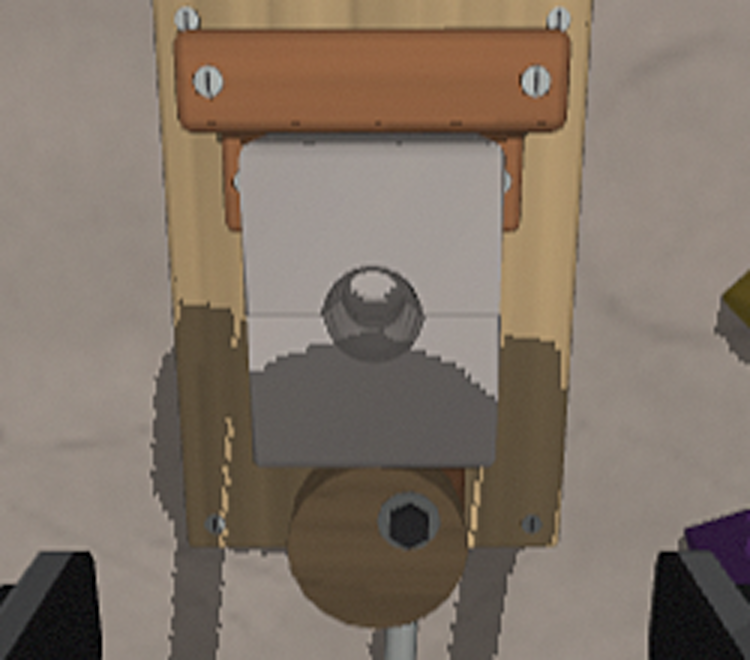

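View pics/s20_c210_160.png

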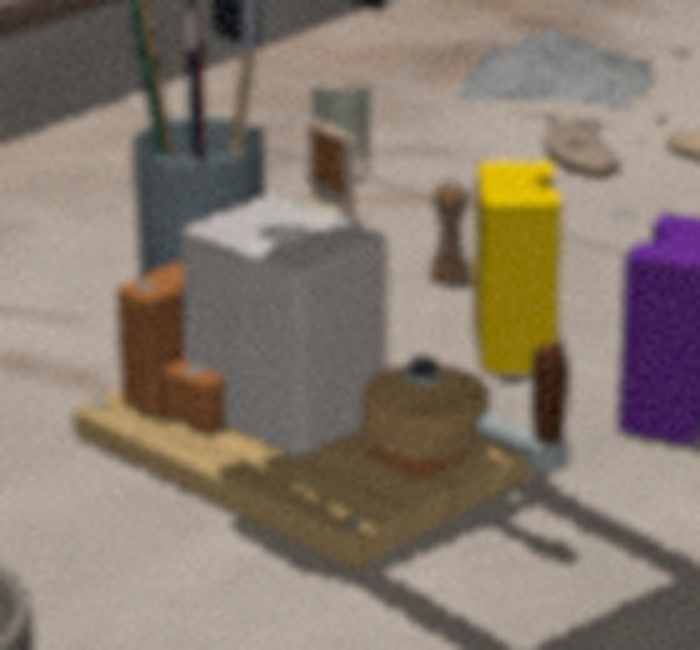

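Emit:
drive_tool:
  rows:
    - [2, 30, 0, 0, 0, -0.18, 0]
    - [4, 60, 0, 0, 0, -0.36, 0]
    - [6, 90, 0, 0, 0, -0.54, 0]
    - [8, 120, 0, 0, 0, -0.72, 0]
    - [9, 151, 0, 0, 0, -0.9, 0]

```text
t: 22.55
position: [0.452, -0.0342, 0.2158]
eef_rot: [-0.0, 0.931, -0.365, -0.0]
wrist_force: [-0.9, 0.5, 0.9]
finger_gap: 0.999
```

Emit:
drive_tool:
  rows:
    - [0, 0, 0, 0, 0, -0.18, 0]
    - [0, 0, 0, 0, 0, -0.36, 0]
    - [0, 0, 0, 0, 0, -0.54, 0]
    - [0, 0, 0, 0, 0, -0.72, 0]
    - [0, 0, 0, 0, 0, -0.9, 0]

```text
t: 23.18
position: [0.4529, -0.0343, 0.2159]
eef_rot: [-0.0, 0.997, 0.076, -0.0]
wrist_force: [-0.8, -0.1, 0.2]
finger_gap: 1.001
```

Emit:
drive_tool:
  rows:
    - [0, 0, 0, 0, 0, -0.18, 0.2]
    - [0, 0, 0, 0, 0, -0.36, 0.4]
    - [0, 0, 0, 0, 0, -0.54, 0.4]
    - [0, 0, 0, 0, 0, -0.72, 0.4]
    - [0, 0, 0, 0, 0, -0.9, 0.4]

```text
t: 23.8
position: [0.4529, -0.0343, 0.2159]
eef_rot: [-0.0, 0.865, 0.502, -0.0]
wrist_force: [-0.4, -0.6, 0.2]
finger_gap: 0.604
```

```bash
python3 -c "
from h import *
rel([.4535,-.0345,.215],85.3)
print(readout.observe()['q'])
"
```

```text
rel mm [0.1 0.6 0.9] rotvec [-6.000e-04 -1.000e-04 -4.368e-01] yaw now 60.27 pos [ 0.4529 -0.0343  0.2159] t 23.8
[-2.45478080e-01 -9.86049916e-02  1.72372925e+00  1.23774444e-04
  1.51706596e+00 -1.29740530e+00]
```

Emit:
drive_tool:
  rows:
    - [0, 0.3, 10, 0, 0, -0.17, 0.4]
    - [0, 0.6, 25, 0, 0, -0.34, 0.4]
    - [0, 0.6, 40, 0, 0, -0.437, 0.4]
    - [0, 0.6, 50, 0, 0, -0.437, 0.4]
    - [0, 0.6, 50, 0, 0, -0.437, 0.4]

```text
t: 24.42
position: [0.4534, -0.0345, 0.1656]
eef_rot: [-0.001, 0.738, 0.674, -0.0]
wrist_force: [0.2, 0.3, -0.2]
finger_gap: 0.598
```

```bash
python3 -c "
from h import *
shot('w21')
rel([.4535,-.0345,.165],85.3)
"
```

```text
w21 [ 0.4534 -0.0345  0.1656] 0.024
rel mm [ 0.1 -0.2  1.3] rotvec [-0.0002 -0.0002 -0.0078] yaw now 84.86 pos [ 0.4537 -0.0346  0.1663] t 24.475
```

View pics/w21.png

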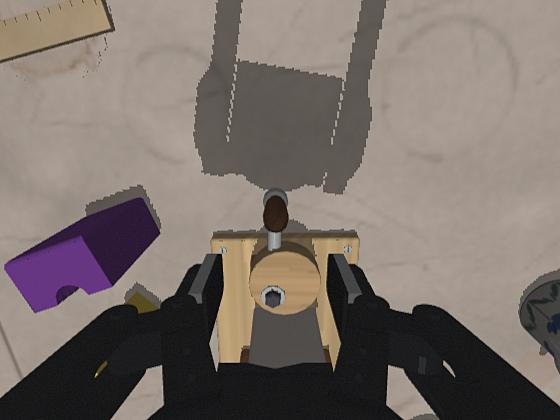

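```bash
python3 -c "
from h import *
crop('w21',235,315,175,315,5)
C=load('w21'); st=pickle.load(open('w21.pkl','rb'))
print(tool(C,st,(275.5,217),z=.108),tool(C,st,(275.5,200),z=.057),tool(C,st,(272.5,297),z=.068))
"
```

```text
(array([ 0.3, -5.5, 57.7]), array([ 0.4479, -0.0338,  0.108 ])) (array([  0.3,  -2.2, 108.6]), array([ 0.451, -0.034,  0.057])) (array([-2.2, 82.8, 97.5]), array([ 0.5355, -0.0441,  0.068 ]))
```

View pics/w21_c235_175.png

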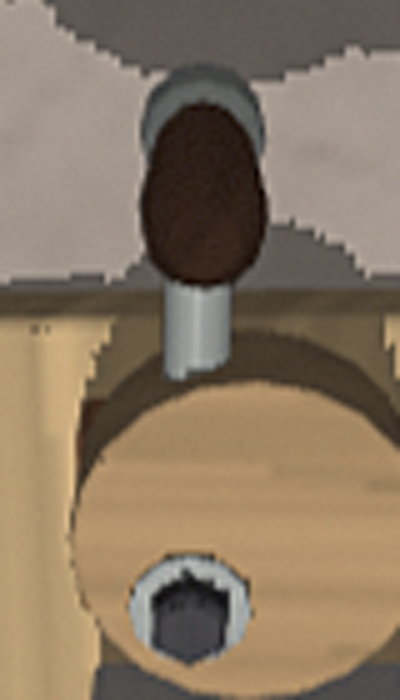

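Emit:
drive_tool:
  rows:
    - [0, -1, 25, 0, 0, 0, 0.4]
    - [0, -1, 50, 0, 0, 0, 0.4]
    - [0, -1, 75, 0, 0, 0, 0.4]
    - [0, -1, 88, 0, 0, 0, 0.4]
    - [0, -1, 92, 0, 0, 0, 0.4]

```text
t: 25.1
position: [0.4528, -0.0345, 0.0742]
eef_rot: [-0.0, 0.738, 0.675, -0.0]
wrist_force: [0.1, 0.1, -0.1]
finger_gap: 0.604
```

Emit:
drive_tool:
  rows:
    - [0, 0, 0, 0, 0, 0, 0.6]
    - [0, 0, 0, 0, 0, 0, 0.9]
    - [0, 0, 0, 0, 0, 0, 0.9]
    - [0, 0, 0, 0, 0, 0, 0.9]
    - [0, 0, 0, 0, 0, 0, 0.9]
  force: 25

```text
t: 25.72
position: [0.4531, -0.0346, 0.075]
eef_rot: [0.001, 0.737, 0.675, 0.0]
wrist_force: [-1.4, 0.7, 6.9]
finger_gap: 0.206
```

```bash
python3 -c "
from h import *
st=readout.observe(); print(st['position'],st['wrist_force'],st['moment'],st['finger_gap'])
rel([.4535,-.0345,.074],85.3)
shot('w22')
"
```

```text
[ 0.45312814 -0.03461993  0.07502021] [-1.35042607  0.72726518  6.90931743] [ 0.06169144  0.22331722 -0.00749366] 0.2060188667637863
rel mm [0.2 0.4 1. ] rotvec [ 0.0013  0.0001 -0.0057] yaw now 84.97 pos [ 0.4531 -0.0346  0.075 ] t 25.725
w22 [ 0.4531 -0.0346  0.075 ] 0.0011
```

View pics/w22.png

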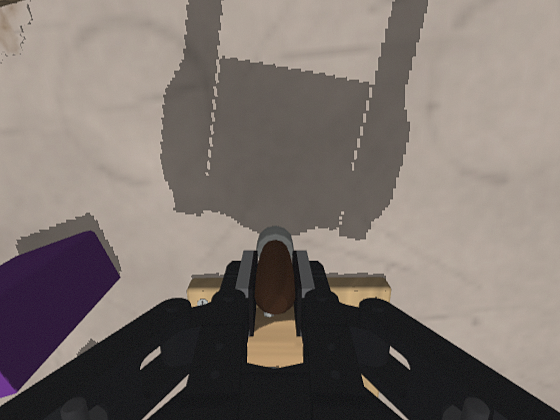

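Emit:
drive_tool:
  rows:
    - [8.4, 0.6, 0, 0, 0, 0.1, 0.9]
    - [16.7, 2.1, 0, 0, 0, 0.2, 0.9]
    - [24.9, 4.4, 0, 0, 0, 0.3, 0.9]
    - [32.7, 7.5, 0, 0, 0, 0.4, 0.9]
    - [40.3, 11.3, 0, 0, 0, 0.5, 0.9]

```text
t: 26.4
position: [0.468, 0.0046, 0.075]
eef_rot: [0.0, 0.882, 0.471, 0.0]
wrist_force: [0.7, -3.5, 4.8]
finger_gap: 0.203
```

```bash
cat > arc.py <<'E'
from h import *
P=np.array([.537,-.0440])
st=readout.observe(); Rt=rot(st["eef_rot"]); f=Rt.T@np.array(st['wrist_force'])
v=st['position'][:2]-P; a=np.degrees(np.arctan2(v[1],v[0]))
print('pos',st['position'].round(4),'r',np.linalg.norm(v).round(4),'lever',np.radians(175.3-a).round(3),'tool yaw',np.degrees(np.arctan2(Rt[1,0],Rt[0,0])).round(1),'F tool',f.round(1),'gap',st['finger_gap'].round(3))
print('pivot in tool',(Rt.T@np.append(P-st['position'][:2],0)*1000).round(1))
E
python3 arc.py
```

```text
Traceback (most recent call last):
  File "arc.py", line 5, in <module>
    print('pos',st['position'].round(4),'r',np.linalg.norm(v).round(4),'lever',np.radians(175.3-a).round(3),'tool yaw',np.degrees(np.arctan2(Rt[1,0],Rt[0,0])).round(1),'F tool',f.round(1),'gap',st['finger_gap'].round(3))
                                                                                                                                                                                                  ^^^^^^^^^^^^^^^^^^^^^^
AttributeError: 'float' object has no attribute 'round'
```

Forces are small (about 3.5 N tangential), so I'm continuing along the same arc.

```bash
sed -i "s/st\['finger_gap'\].round(3)/round(st['finger_gap'],3)/" arc.py && python3 arc.py
```

```text
pos [0.468  0.0046 0.075 ] r 0.0844 lever 0.532 tool yaw 56.1 F tool [-2.5  2.5 -4.8] gap 0.203
pivot in tool [-1.9 84.4  0.1]
```

Emit:
drive_tool:
  rows:
    - [8.4, 0.6, 0, 0, 0, 0.1, 0.9]
    - [16.7, 2.1, 0, 0, 0, 0.2, 0.9]
    - [24.9, 4.4, 0, 0, 0, 0.3, 0.9]
    - [32.7, 7.5, 0, 0, 0, 0.4, 0.9]
    - [40.3, 11.3, 0, 0, 0, 0.5, 0.9]

```text
t: 27.02
position: [0.4999, 0.0317, 0.075]
eef_rot: [0.0, 0.971, 0.238, 0.0]
wrist_force: [-0.5, -6.2, 5.9]
finger_gap: 0.203
```

```bash
python3 arc.py; python3 -c "
from h import *
shot('w23')"
```

```text
pos [0.4999 0.0317 0.075 ] r 0.0843 lever 1.033 tool yaw 27.5 F tool [-3.4  5.3 -5.9] gap 0.203
pivot in tool [-2.  84.3  0.1]
w23 [0.4999 0.0317 0.075 ] 0.873
```

View pics/w23.png

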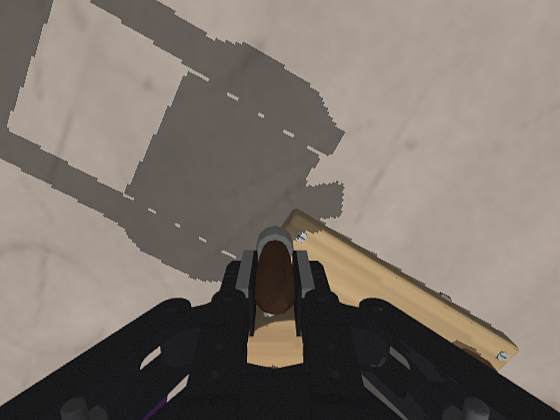

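Emit:
drive_tool:
  rows:
    - [8.4, 0.9, 0, 0, 0, 0.1, 0.9]
    - [16.7, 2.4, 0, 0, 0, 0.2, 0.9]
    - [24.9, 4.7, 0, 0, 0, 0.3, 0.9]
    - [28.8, 6.2, 0, 0, 0, 0.35, 0.9]
    - [32.7, 7.8, 0, 0, 0, 0.4, 0.9]

```text
t: 27.7
position: [0.5322, 0.04, 0.075]
eef_rot: [0.0, 0.999, 0.041, 0.0]
wrist_force: [-2.7, -2.6, 8.2]
finger_gap: 0.205
```

```bash
python3 arc.py
```

```text
pos [0.5322 0.04   0.075 ] r 0.0842 lever 1.432 tool yaw 4.7 F tool [-2.9  2.4 -8.2] gap 0.205
pivot in tool [-2.1 84.1  0. ]
```

Emit:
drive_tool:
  rows:
    - [3.4, 0.2, 0, 0, 0, 0.04, 0.9]
    - [6.7, 0.4, 0, 0, 0, 0.08, 0.9]
    - [8.4, 0.6, 0, 0, 0, 0.1, 0.9]
    - [10.1, 0.9, 0, 0, 0, 0.12, 0.9]
    - [10.1, 0.9, 0, 0, 0, 0.12, 0.9]

```text
t: 28.32
position: [0.5424, 0.04, 0.075]
eef_rot: [0.0, 1.0, -0.019, 0.001]
wrist_force: [-0.6, -1.4, 6.3]
finger_gap: 0.199
```

```bash
python3 arc.py
```

```text
pos [0.5424 0.04   0.075 ] r 0.0841 lever 1.553 tool yaw -2.1 F tool [-0.6  1.4 -6.3] gap 0.199
pivot in tool [-2.3 84.1  0. ]
```

Emit:
drive_tool:
  rows:
    - [1.7, 0.1, 0, 0, 0, 0.02, 0.9]
    - [3.4, 0.1, 0, 0, 0, 0.04, 0.9]
    - [5.1, 0.2, 0, 0, 0, 0.06, 0.9]
    - [6.7, 0.4, 0, 0, 0, 0.08, 0.9]
    - [6.7, 0.4, 0, 0, 0, 0.08, 0.9]

```text
t: 28.95
position: [0.546, 0.0396, 0.0747]
eef_rot: [0.0, 0.998, -0.058, -0.003]
wrist_force: [-32.1, -0.9, 25.3]
finger_gap: 0.208
```

```bash
python3 arc.py;python3 -c "
from h import *
shot('w24')
cv2.imwrite('pics/s24.png',viewer.camera('scene')); crop('s24',210,350,160,290,5)
cv2.imwrite('pics/t24.png',viewer.camera('top')); crop('t24',240,330,150,270,5)"
```

```text
pos [0.546  0.0396 0.0747] r 0.084 lever 1.596 tool yaw -6.7 F tool [-32.    4.7 -25.1] gap 0.208
pivot in tool [ 0.8 84.   0.1]
w24 [0.546  0.0396 0.0747] 0.0077
```

View pics/s24_c210_160.png

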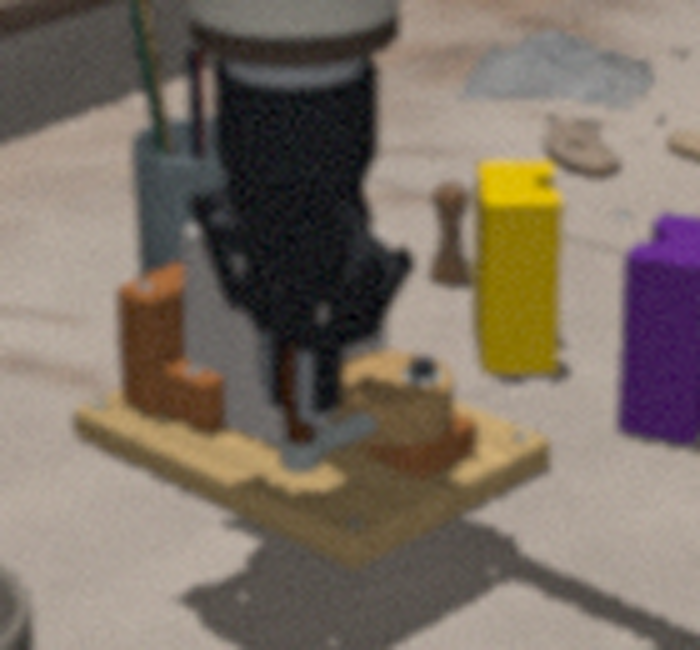

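View pics/w24.png

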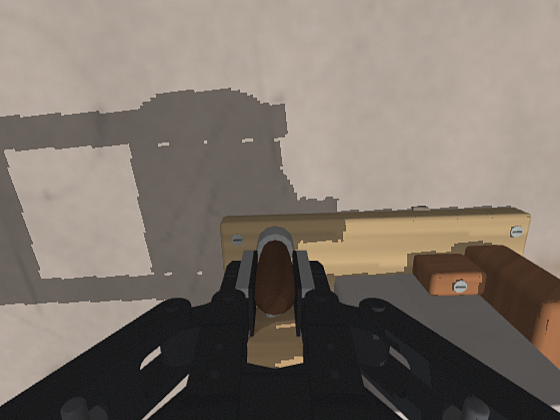

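Emit:
drive_tool:
  rows:
    - [-0.6, 0, -0.1, 0, 0, -0.005, 0.9]
    - [-1.2, 0, -0.2, 0, 0, -0.01, 0.9]
    - [-1.8, 0, -0.3, 0, 0, -0.02, 0.9]
    - [-2.2, 0, -0.3, 0, 0, -0.02, 0.9]
    - [-2.2, 0, -0.3, 0, 0, -0.02, 0.9]

```text
t: 29.72
position: [0.5453, 0.0395, 0.0749]
eef_rot: [0.0, 0.999, -0.048, -0.001]
wrist_force: [-12.4, -2.5, 9.6]
finger_gap: 0.205
```

```bash
python3 arc.py
```

```text
pos [0.5453 0.0395 0.0749] r 0.084 lever 1.588 tool yaw -5.5 F tool [-12.2   3.7  -9.6] gap 0.205
pivot in tool [-0.2 84.   0. ]
```

Emit:
drive_tool:
  rows:
    - [-0.4, 0, 0, 0, 0, 0, 0.9]
    - [-0.7, 0, 0, 0, 0, 0, 0.9]
    - [-0.7, 0, 0, 0, 0, 0, 0.6]
    - [-0.7, 0, 0, 0, 0, 0, 0.4]
    - [-0.7, 0, 0, 0, 0, 0, 0.4]

```text
t: 30.35
position: [0.5459, 0.0398, 0.0746]
eef_rot: [-0.0, 0.999, -0.048, 0.0]
wrist_force: [0.0, -0.1, 0.5]
finger_gap: 0.602
```

```bash
python3 arc.py
```

```text
pos [0.5459 0.0398 0.0746] r 0.0843 lever 1.594 tool yaw -5.6 F tool [ 0.   0.1 -0.5] gap 0.602
pivot in tool [-0.7 84.3 -0. ]
```

Emit:
drive_tool:
  rows:
    - [0, 0, -10, 0, 0, 0, 0.4]
    - [0, 0, -40, 0, 0, 0, 0.4]
    - [0, 0, -80, 0, 0, 0, 0.4]
    - [0, 0, -130, 0, 0, 0, 0.4]
    - [0, 0, -180, 0, 0, 0, 0.4]

```text
t: 30.98
position: [0.5455, 0.0398, 0.2569]
eef_rot: [-0.0, 0.999, -0.048, 0.0]
wrist_force: [0.9, -1.6, 0.1]
finger_gap: 0.603
```

Emit:
drive_tool:
  rows:
    - [0, 10, -30, 0, 0, 0, 0.2]
    - [0, 20, -45, 0, 0, 0, 0]
    - [0, 20, -45, 0, 0, 0, 0]
    - [0, 20, -45, 0, 0, 0, 0]
    - [0, 20, -45, 0, 0, 0, 0]

```text
t: 31.6
position: [0.5436, 0.0201, 0.2983]
eef_rot: [-0.0, 0.999, -0.048, -0.001]
wrist_force: [0.5, 0.0, 0.0]
finger_gap: 0.999
```

```bash
python3 -c "
from h import *
shot('w25'); crop('w25',190,410,90,260,3.6)
cv2.imwrite('pics/s25.png',viewer.camera('scene')); crop('s25',210,350,160,290,5)
"
```

```text
w25 [0.5436 0.0201 0.2983] 0.0062
```

View pics/w25.png

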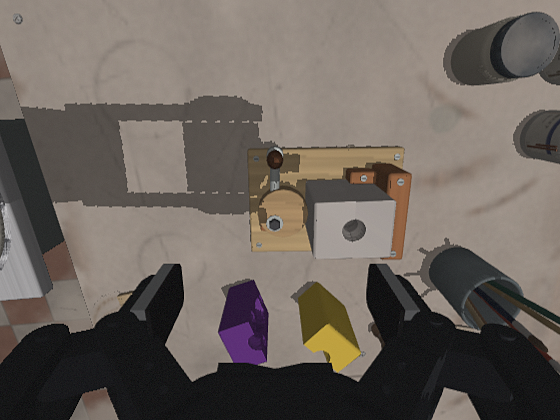

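View pics/w25_c190_90.png

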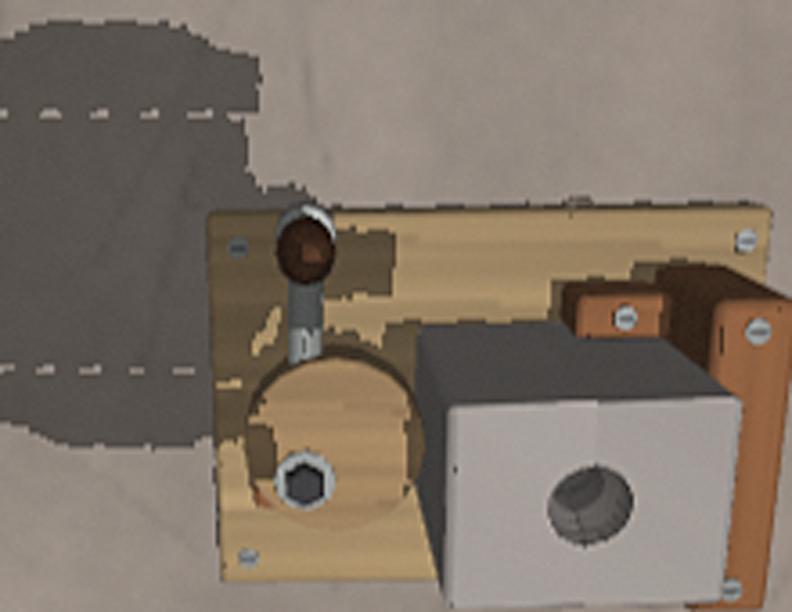

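View pics/s25_c210_160.png

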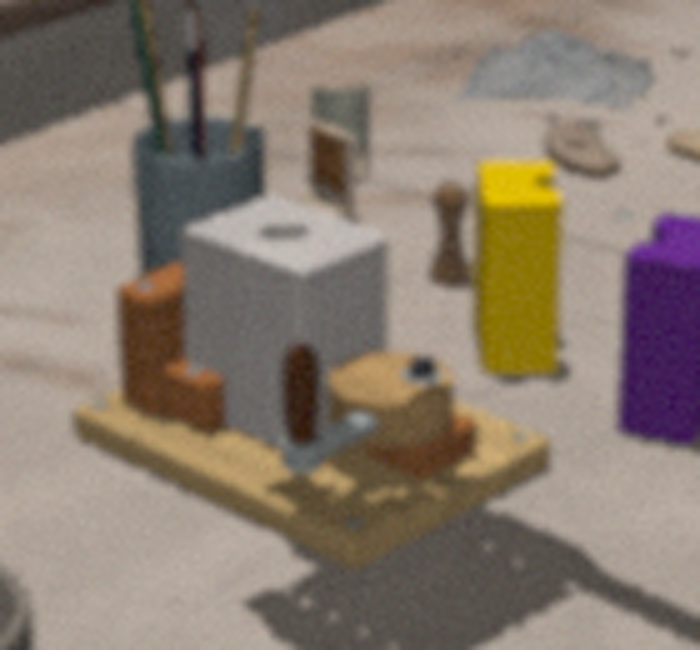

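```bash
python3 -c "
from h import *
C=load('w25')
g=onz(C,(190+306/3.6,90+228/3.6),.055); b=onz(C,(190+304/3.6,90+485/3.6),.068); v=g-b; print('lever',np.radians(175.3-np.degrees(np.arctan2(v[1],v[0]))))
a=cv2.imread('pics/a_top.png'); t=viewer.camera('top'); cv2.imwrite('pics/t26.png',t)
print(readout.observe()['t'])
"
```

```text
lever 1.592528032852089
31.75
```

View pics/t26.png

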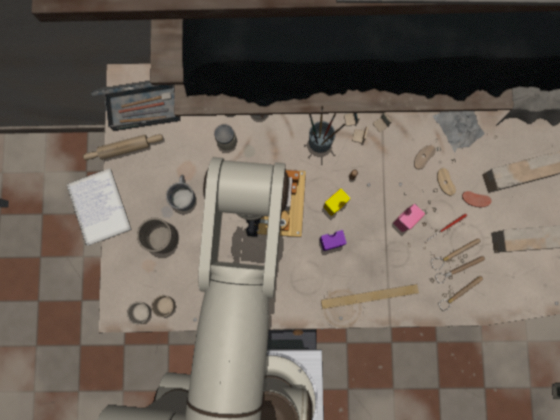

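The mug (181,197), pot (158,238), stamp (353,174) and the coloured look-alikes are all where they were at the start. The lever reads 1.59 rad, so I'm handing in.

```bash
python3 -c "
from workcell import env
print(env.sign_off())"
```

```text
the job is handed in; nothing more can be done
None
```

The mould is closed and locked, and I handed the job in at about 32 s of the 67 s allowed.

- **Placing the loose half:** I picked up the off-white half, lowered it upright onto the clamp board and slid it onto the keys. After the first release a gap of about 1.2 mm showed at the top, because friction under the base had tilted the block in the grip. I gripped it again, took its weight off the board, and pressed it home until it stopped at about 8 N. After that release the wrist and scene pictures showed the seam closed and the two halves aligned.
- **Locking the cam:** Only then did I pinch the lever grip and swing it round. It stopped hard at about 1.59 rad. The push there peaked at 32 N, more than the 10 N or so needed to lock it but under the 40 N limit. I eased off before letting go.
- **Last checks:** The final wrist picture puts the lever at 1.59 rad, along the clamp's +y, with the seam closed across the top. The gripper is clear of everything. In the top view the mug, pot, stamp and coloured look-alikes are where they were at the start. I could not see the seam's lower edge between the blocks directly. That it is closed there rests on the solid stop and on how the force was shared across the face.
- **Disagreement between measurements:** Two-view height estimates for the loose half's top came out 5 to 9 mm low because the two camera positions were close together. I used the stated 104 mm, which the grip and the contact with the board then bore out.

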